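# Level measure of grinding balls

### The arm

A 6-joint arm with a two-finger parallel gripper is mounted at the origin on the work surface. World frame = base frame: x ahead of the robot, y to its left, z up, the work surface at z = 0. Lengths are in m, angles in rad, forces in N, time in s.
With the tool pointing down it reaches from about 0.35 to 0.975 m from the base axis. Payload 4.9 kg.
Tool frame: the origin (TCP) lies between the finger pads; the fingertips stand 22 mm ahead of it and the grasp point (between the pads) lies 3 mm ahead of it; z points along the fingers, y is the line along which they close (so a half turn about z gives the same grasp; the last joint's range is limited). The gripper opens to 85 mm and grips with 20 to 120 N. Pads are 22 mm wide; open, the fingers measure 114 mm over their backs; the gripper's body (76 mm by 85 mm) begins 54 mm behind the grasp point. The pads swing forward as they close: fully open they stand 13 mm farther back than shut.
Start: joints at [1.096, 0.053, 1.613, -0, 1.476, -0.119], TCP at [0.218, 0.586, 0.253] pointing down, gripper open.
Joint ranges: [-3.01, 3.01], [-1.01, 2.22], [0.06, 2.58], [-1.02, 4.17], [0.09, 2.62], [-3.14, 3.14]. Speed limits (rad/s): [2.57, 2.57, 3.14, 3.14, 3.14, 3.14].

### API

Orientations are given as a unit quaternion [w, x, y, z].
In Python, from plant import state, grab_frame, get_calibration, job_done, recognise, regions_of gives the robot as it stands.
- The arm moves only by the tool apply_moves, never from a script. Its argument "targets" is a list of rows, each an object with "translation": the shift along the tool's x, y, z normalised to -1 to 1, where 1 is 100 mm, a list of three; "twist": the turn about the tool's z normalised to -1 to 1, where 1 is 0.1 rad; "hand": the opening, from 0 (shut) to 1 (fully open). A call has 1 to 8 rows; each row shifts and turns the commanded pose from where the row before left it, along the tool's axes as they then stand; what a row does not reach is not made up. A row lasts 1/10 s, in which the tool goes at most 50 mm and 8.59 degrees, less where a joint would pass 70% of its speed; a pose out of reach is approached as far as the arm can. A call with a number of a shift or a turn outside -1 to 1 is refused whole. A call with a gripper value outside its range is refused whole. The fingers move at their own pace and stop on an object; the grip force is fixed at half the most. Time passes only in rows, so rows that do not move let the fingers close. It gives the time, the measured TCP pose, the force, the opening and the grip force at its end, in the units of the state.
- state(): the state, without advancing time (a new reading comes with each control period).
- grab_frame(name): name is "side" or "top" or "wrist"; returns the picture (480x640x3 uint8, red, green, blue); there is no depth.
- get_calibration(name): a dict with "camera_matrix" (3x3 intrinsics, pixels), "pose" (4x4, takes a point from camera to world coordinates). Camera axes: x right, y up, looking along -z (the intrinsics and any distortion apply to the point x, -y, -z); pixel columns grow to the right and rows downward; lengths in m; the calibration is good to about 2 mm. A picture is of the moment at which its call begins: read the wrist's pose just before it. get_calibration takes no time and is no camera call; for the wrist camera it gives the pose at the moment of the call.
- job_done(): hands the job in; it is judged then, once.
Trained networks look in the newest picture that a camera, given by its name, has taken for a name from the list of things; names that differ only in an ending like _2 or _b are one class to them, and where a whole thing is asked for, a point or a joint stands for the part that bears it (a point fixed in the world has none). Each returns a list of dicts, best first, with "score" (0 to 1); they miss things now and then, are a little off and sometimes report something else, mostly with a low value. They report only what shows in the picture. A call takes as long as a camera call. They do not tell look-alikes from the thing itself.
- recognise(camera, query): "point" ([x, y, z] in m, in world coordinates, good to about 4 mm: the middle of the surface that is visible of it).
- regions_of(camera, query): "pixels" (480x640 bool, what is visible of it).
The state is a dict: "time": time; "joint_pos": joint angles; "joint_vel": joint speeds; "joint_efforts": joint torques, N m; "tool_pos": TCP position; "tool_rot": TCP orientation; "contact_force": force on the tool from outside, world axes, zero at the start; "ft_torque": the same for the moment, N m; "gripper_width": opening from 0.0 (shut) to 1.0 (fully open); "grasp_force": force on a finger pad.
Only numpy, scipy, OpenCV 4.12 (cv2) and the standard library are available. Lean on these libraries where they do the work, as an engineer would, in place of code of your own. Each camera call takes 0.05 s, during which the arm holds its last target. There are 200 camera calls.

### The job

Take the scoop by its grip and scoop a heaped measure of grinding balls from the bin, so that the cup is full and at least one ball stands above its rims once it is lifted and drawn back to the bin's rear half. Then strike it off level by carrying the cup out sideways under the bin's blade, so that the excess drops back into the bin, and stand the scoop upright on the middle of the balance's pan with exactly its four level balls in it and all the others in the bin. Leave the glass beaker where it stands.

Things in the scene. Friction and masses are not known exactly. Their poses are not given: they have to be found in the camera images.
- scoop_grip (a point): Middle of the grip of the loose bare-metal scoop (0.13 to 0.25 kg, stands on its flat base): an upright black bar 14 mm wide in y, 20 mm in x, from 62 to 132 mm above the underside. The point is on the bar's axis, 105 mm above the underside, 27 mm behind the cup's centre. Scoop axes: x to its nose, y left, z up the grip
- scoop_cup (a point): Centre of the scoop's cup, 14 mm above its underside; scoop axes. Cup inside 51 x 51 mm, floor 2 mm thick; 54 mm wide outside; side rims 26 mm above the underside: four balls fill it level, two by two. Back plate at x -25.5 to -28.5 mm, 62 mm high, carries the grip. At the front a lip only 9 mm above the underside, from which a ramp runs down to the nose edge at x 45 mm, level with the underside
- bin: Fixed open sheet-metal bin with the balls; origin: centre of its underside, on the table. x: along it, to the far end where the balls lie; y left. Inside x -108 to 142, y -30.5 to 30.5 mm, walls 4 mm. Floor falls to +x, height 10 mm - 0.05 x, as far as x 100 mm, then a front slope rises to 66 mm at x 142. Rear (-x) wall 60 mm high, front and left 88, right (-y) 100 for x over 2 mm; the rear part of the right side is the low edge with the blade above
- strike_edge (a point): Top of the low edge, 39 mm high, in the rear half of the bin's right side, straight below the blade's middle (bin x -32, y -32.5 mm). The scoop's cup goes out sideways over this edge and under the blade; axes as the bin's
- blade_mid (a point): Middle of the lower edge of the fixed striking blade, 73 mm above the table: an upright metal strip 4 mm thick in the plane of the bin's right wall (bin y -32.5 mm), bin x -68 to 4 mm, z 73 to 100 mm, held only at its front (+x) end; the scoop's back plate and grip pass behind its free rear end
- pan (a point): Centre of the top of the round flat weighing pan, radius 66 mm, 62 mm above the table, on a fixed white balance 190 x 150 mm (the body round the pan is 50 mm high, pan centre 12 mm towards +x of the housing's centre)
- beaker_mid (a point): Middle of a loose empty glass beaker near the bin, diameter 52 mm, 70 mm high
- seat_rear_left (a point): Where the centre of the rear left ball of a level cupful lies: -12.8 mm in x and +12.8 mm in y from the cup's centre
- seat_rear_right (a point): Where the centre of the rear right ball of a level cupful lies: -12.8 mm in x and -12.8 mm in y from the cup's centre
- seat_front_left (a point): Where the centre of the front left ball of a level cupful lies: +12.8 mm in x and +12.8 mm in y from the cup's centre
- seat_front_right (a point): Where the centre of the front right ball of a level cupful lies: +12.8 mm in x and -12.8 mm in y from the cup's centre
- ball0_center (a point): Centre of one of twelve alike loose polished (slippery) white ceramic grinding balls, 24 mm in diameter, 26 g, lying in the bin
- ball1_center (a point): Centre of one of twelve alike loose polished (slippery) white ceramic grinding balls, 24 mm in diameter, 26 g, lying in the bin
- ball2_center (a point): Centre of one of twelve alike loose polished (slippery) white ceramic grinding balls, 24 mm in diameter, 26 g, lying in the bin
- ball3_center (a point): Centre of one of twelve alike loose polished (slippery) white ceramic grinding balls, 24 mm in diameter, 26 g, lying in the bin
- ball4_center (a point): Centre of one of twelve alike loose polished (slippery) white ceramic grinding balls, 24 mm in diameter, 26 g, lying in the bin
- ball5_center (a point): Centre of one of twelve alike loose polished (slippery) white ceramic grinding balls, 24 mm in diameter, 26 g, lying in the bin
- ball6_center (a point): Centre of one of twelve alike loose polished (slippery) white ceramic grinding balls, 24 mm in diameter, 26 g, lying in the bin
- ball7_center (a point): Centre of one of twelve alike loose polished (slippery) white ceramic grinding balls, 24 mm in diameter, 26 g, lying in the bin
- ball8_center (a point): Centre of one of twelve alike loose polished (slippery) white ceramic grinding balls, 24 mm in diameter, 26 g, lying in the bin
- ball9_center (a point): Centre of one of twelve alike loose polished (slippery) white ceramic grinding balls, 24 mm in diameter, 26 g, lying in the bin
- ball10_center (a point): Centre of one of twelve alike loose polished (slippery) white ceramic grinding balls, 24 mm in diameter, 26 g, lying in the bin
- ball11_center (a point): Centre of one of twelve alike loose polished (slippery) white ceramic grinding balls, 24 mm in diameter, 26 g, lying in the bin
Not all that is in view belongs to the job. What is shaped like the part that bears pan but blue is not meant.

How it is judged:
On the way, in this order (a step that is already met when the one before it is completed fails the run):
1. the cup is full and heaped (at least one ball above the rims), lifted inside the bin with its underside over 27 mm high and drawn back (cup centre at bin x below 30 mm) (distance between any of ball0_center, ball1_center, ball2_center, ball3_center, ball4_center, ball5_center, ball6_center, ball7_center, ball8_center, ball9_center, ball10_center, ball11_center and seat_rear_left below 0.01 m and distance between any of ball0_center, ball1_center, ball2_center, ball3_center, ball4_center, ball5_center, ball6_center, ball7_center, ball8_center, ball9_center, ball10_center, ball11_center and seat_rear_right below 0.01 m and distance between any of ball0_center, ball1_center, ball2_center, ball3_center, ball4_center, ball5_center, ball6_center, ball7_center, ball8_center, ball9_center, ball10_center, ball11_center and seat_front_left below 0.01 m and distance between any of ball0_center, ball1_center, ball2_center, ball3_center, ball4_center, ball5_center, ball6_center, ball7_center, ball8_center, ball9_center, ball10_center, ball11_center and seat_front_right below 0.01 m and ((horizontal distance between ball0_center and scoop_cup below 0.034 m and z of ball0_center in the frame of scoop_cup between 0.01 and 0.06 m) or (horizontal distance between ball1_center and scoop_cup below 0.034 m and z of ball1_center in the frame of scoop_cup between 0.01 and 0.06 m) or (horizontal distance between ball2_center and scoop_cup below 0.034 m and z of ball2_center in the frame of scoop_cup between 0.01 and 0.06 m) or (horizontal distance between ball3_center and scoop_cup below 0.034 m and z of ball3_center in the frame of scoop_cup between 0.01 and 0.06 m) or (horizontal distance between ball4_center and scoop_cup below 0.034 m and z of ball4_center in the frame of scoop_cup between 0.01 and 0.06 m) or (horizontal distance between ball5_center and scoop_cup below 0.034 m and z of ball5_center in the frame of scoop_cup between 0.01 and 0.06 m) or (horizontal distance between ball6_center and scoop_cup below 0.034 m and z of ball6_center in the frame of scoop_cup between 0.01 and 0.06 m) or (horizontal distance between ball7_center and scoop_cup below 0.034 m and z of ball7_center in the frame of scoop_cup between 0.01 and 0.06 m) or (horizontal distance between ball8_center and scoop_cup below 0.034 m and z of ball8_center in the frame of scoop_cup between 0.01 and 0.06 m) or (horizontal distance between ball9_center and scoop_cup below 0.034 m and z of ball9_center in the frame of scoop_cup between 0.01 and 0.06 m) or (horizontal distance between ball10_center and scoop_cup below 0.034 m and z of ball10_center in the frame of scoop_cup between 0.01 and 0.06 m) or (horizontal distance between ball11_center and scoop_cup below 0.034 m and z of ball11_center in the frame of scoop_cup between 0.01 and 0.06 m)) and z of scoop_cup in the frame of bin above 0.041 m and x of scoop_cup in the frame of bin between -0.1 and 0.03 m and y of scoop_cup in the frame of bin between -0.02 and 0.02 m), for 0.1 s.
2. the cup is passing out under the blade across the bin's low edge, full and level, with no ball above its rims (distance between any of ball0_center, ball1_center, ball2_center, ball3_center, ball4_center, ball5_center, ball6_center, ball7_center, ball8_center, ball9_center, ball10_center, ball11_center and seat_rear_left below 0.01 m and distance between any of ball0_center, ball1_center, ball2_center, ball3_center, ball4_center, ball5_center, ball6_center, ball7_center, ball8_center, ball9_center, ball10_center, ball11_center and seat_rear_right below 0.01 m and distance between any of ball0_center, ball1_center, ball2_center, ball3_center, ball4_center, ball5_center, ball6_center, ball7_center, ball8_center, ball9_center, ball10_center, ball11_center and seat_front_left below 0.01 m and distance between any of ball0_center, ball1_center, ball2_center, ball3_center, ball4_center, ball5_center, ball6_center, ball7_center, ball8_center, ball9_center, ball10_center, ball11_center and seat_front_right below 0.01 m and not ((horizontal distance between ball0_center and scoop_cup below 0.034 m and z of ball0_center in the frame of scoop_cup between 0.01 and 0.06 m) or (horizontal distance between ball1_center and scoop_cup below 0.034 m and z of ball1_center in the frame of scoop_cup between 0.01 and 0.06 m) or (horizontal distance between ball2_center and scoop_cup below 0.034 m and z of ball2_center in the frame of scoop_cup between 0.01 and 0.06 m) or (horizontal distance between ball3_center and scoop_cup below 0.034 m and z of ball3_center in the frame of scoop_cup between 0.01 and 0.06 m) or (horizontal distance between ball4_center and scoop_cup below 0.034 m and z of ball4_center in the frame of scoop_cup between 0.01 and 0.06 m) or (horizontal distance between ball5_center and scoop_cup below 0.034 m and z of ball5_center in the frame of scoop_cup between 0.01 and 0.06 m) or (horizontal distance between ball6_center and scoop_cup below 0.034 m and z of ball6_center in the frame of scoop_cup between 0.01 and 0.06 m) or (horizontal distance between ball7_center and scoop_cup below 0.034 m and z of ball7_center in the frame of scoop_cup between 0.01 and 0.06 m) or (horizontal distance between ball8_center and scoop_cup below 0.034 m and z of ball8_center in the frame of scoop_cup between 0.01 and 0.06 m) or (horizontal distance between ball9_center and scoop_cup below 0.034 m and z of ball9_center in the frame of scoop_cup between 0.01 and 0.06 m) or (horizontal distance between ball10_center and scoop_cup below 0.034 m and z of ball10_center in the frame of scoop_cup between 0.01 and 0.06 m) or (horizontal distance between ball11_center and scoop_cup below 0.034 m and z of ball11_center in the frame of scoop_cup between 0.01 and 0.06 m)) and y of scoop_cup in the frame of bin between -0.105 and -0.058 m and z of scoop_cup in the frame of bin between 0.049 and 0.064 m and x of scoop_cup in the frame of bin between -0.08 and -0.025 m), for 0.05 s.
At the end, for the whole second after the job is handed in: The scoop stands released and upright (within 4 degrees) on the pan, its cup's centre within 30 mm of the pan's centre, a ball in each of the cup's four places, and every other ball in the bin (distance between any of ball0_center, ball1_center, ball2_center, ball3_center, ball4_center, ball5_center, ball6_center, ball7_center, ball8_center, ball9_center, ball10_center, ball11_center and seat_rear_left below 0.01 m and distance between any of ball0_center, ball1_center, ball2_center, ball3_center, ball4_center, ball5_center, ball6_center, ball7_center, ball8_center, ball9_center, ball10_center, ball11_center and seat_rear_right below 0.01 m and distance between any of ball0_center, ball1_center, ball2_center, ball3_center, ball4_center, ball5_center, ball6_center, ball7_center, ball8_center, ball9_center, ball10_center, ball11_center and seat_front_left below 0.01 m and distance between any of ball0_center, ball1_center, ball2_center, ball3_center, ball4_center, ball5_center, ball6_center, ball7_center, ball8_center, ball9_center, ball10_center, ball11_center and seat_front_right below 0.01 m and ((x of ball0_center in the frame of bin between -0.11 and 0.145 m and y of ball0_center in the frame of bin between -0.034 and 0.034 m and z of ball0_center in the frame of bin below 0.085 m) or (horizontal distance between ball0_center and scoop_cup below 0.03 m and z of ball0_center in the frame of scoop_cup between -0.01 and 0.008 m)) and ((x of ball1_center in the frame of bin between -0.11 and 0.145 m and y of ball1_center in the frame of bin between -0.034 and 0.034 m and z of ball1_center in the frame of bin below 0.085 m) or (horizontal distance between ball1_center and scoop_cup below 0.03 m and z of ball1_center in the frame of scoop_cup between -0.01 and 0.008 m)) and ((x of ball2_center in the frame of bin between -0.11 and 0.145 m and y of ball2_center in the frame of bin between -0.034 and 0.034 m and z of ball2_center in the frame of bin below 0.085 m) or (horizontal distance between ball2_center and scoop_cup below 0.03 m and z of ball2_center in the frame of scoop_cup between -0.01 and 0.008 m)) and ((x of ball3_center in the frame of bin between -0.11 and 0.145 m and y of ball3_center in the frame of bin between -0.034 and 0.034 m and z of ball3_center in the frame of bin below 0.085 m) or (horizontal distance between ball3_center and scoop_cup below 0.03 m and z of ball3_center in the frame of scoop_cup between -0.01 and 0.008 m)) and ((x of ball4_center in the frame of bin between -0.11 and 0.145 m and y of ball4_center in the frame of bin between -0.034 and 0.034 m and z of ball4_center in the frame of bin below 0.085 m) or (horizontal distance between ball4_center and scoop_cup below 0.03 m and z of ball4_center in the frame of scoop_cup between -0.01 and 0.008 m)) and ((x of ball5_center in the frame of bin between -0.11 and 0.145 m and y of ball5_center in the frame of bin between -0.034 and 0.034 m and z of ball5_center in the frame of bin below 0.085 m) or (horizontal distance between ball5_center and scoop_cup below 0.03 m and z of ball5_center in the frame of scoop_cup between -0.01 and 0.008 m)) and ((x of ball6_center in the frame of bin between -0.11 and 0.145 m and y of ball6_center in the frame of bin between -0.034 and 0.034 m and z of ball6_center in the frame of bin below 0.085 m) or (horizontal distance between ball6_center and scoop_cup below 0.03 m and z of ball6_center in the frame of scoop_cup between -0.01 and 0.008 m)) and ((x of ball7_center in the frame of bin between -0.11 and 0.145 m and y of ball7_center in the frame of bin between -0.034 and 0.034 m and z of ball7_center in the frame of bin below 0.085 m) or (horizontal distance between ball7_center and scoop_cup below 0.03 m and z of ball7_center in the frame of scoop_cup between -0.01 and 0.008 m)) and ((x of ball8_center in the frame of bin between -0.11 and 0.145 m and y of ball8_center in the frame of bin between -0.034 and 0.034 m and z of ball8_center in the frame of bin below 0.085 m) or (horizontal distance between ball8_center and scoop_cup below 0.03 m and z of ball8_center in the frame of scoop_cup between -0.01 and 0.008 m)) and ((x of ball9_center in the frame of bin between -0.11 and 0.145 m and y of ball9_center in the frame of bin between -0.034 and 0.034 m and z of ball9_center in the frame of bin below 0.085 m) or (horizontal distance between ball9_center and scoop_cup below 0.03 m and z of ball9_center in the frame of scoop_cup between -0.01 and 0.008 m)) and ((x of ball10_center in the frame of bin between -0.11 and 0.145 m and y of ball10_center in the frame of bin between -0.034 and 0.034 m and z of ball10_center in the frame of bin below 0.085 m) or (horizontal distance between ball10_center and scoop_cup below 0.03 m and z of ball10_center in the frame of scoop_cup between -0.01 and 0.008 m)) and ((x of ball11_center in the frame of bin between -0.11 and 0.145 m and y of ball11_center in the frame of bin between -0.034 and 0.034 m and z of ball11_center in the frame of bin below 0.085 m) or (horizontal distance between ball11_center and scoop_cup below 0.03 m and z of ball11_center in the frame of scoop_cup between -0.01 and 0.008 m)) and horizontal distance between scoop_cup and pan below 0.03 m and z of scoop_cup in the frame of pan between 0.01 and 0.018 m and angle between scoop_cup's own z axis and vertical below 0.07 rad); the robot touches nothing.
It fails at once if the beaker is moved by more than 30 mm (distance of beaker_mid from where it was at the start of the episode above 0.03 m).
It also fails if it takes over 70 s, if anything falls off the work surface, if the arm or the gripper's body presses on something with over 40 N, if the wrist force passes 120 N, or if a joint passes its speed limit or range.

## Working session

There is one attempt and no reset: what is moved stays moved. The work goes in short steps, Python scripts to look and compute and a tool call to move; the robot and the scene stay as the last step left them, time stands still between calls to the robot, and variables do not carry over. Pictures are saved under pics/ and viewed, at most 10 in all, crops included, and the job is handed in when it is done.

Besides the shell and the picture viewer there is one more tool, called after ">>>" by a JSON object that holds its "method" and its "body". apply_moves: Moves the arm, as the interface text tells. Its arguments: {"type":"object","properties":{"targets":{"type":"array"}},"required":["targets"]}

```bash
ls; mkdir -p pics
python3 - <<'E'
from plant import *
import cv2,numpy as np
s=state();print(s['time'],s['tool_pos'],s['tool_rot'],s['gripper_width'])
ims=[]
for n in("side","top"):
    im=grab_frame(n);cv2.imwrite(f"pics/{n}0.png",im[:,:,::-1])
    c=get_calibration(n);print(n,np.round(c['camera_matrix'],1).tolist(),np.round(c['pose'],3).tolist())
    for q in("scoop_grip","scoop_cup","bin","strike_edge","blade_mid","pan","beaker_mid"):
        print(n,q,[(np.round(r['point'],3).tolist(),round(r['score'],2)) for r in recognise(n,q)][:3])
E
```

```text
pics
0.0 [0.21744702 0.58531889 0.25202628] [-3.17449984e-04  1.76975058e-01  9.84214758e-01 -1.01917719e-03] 0.9974564961617653
side [[615.9, 0.0, 322.0], [0.0, 615.9, 242.2], [0.0, 0.0, 1.0]] [[1.0, 0.029, -0.013, 0.456], [-0.03, 0.728, -0.685, -0.821], [-0.011, 0.685, 0.729, 0.976], [0.0, 0.0, 0.0, 1.0]]
side scoop_grip [([0.519, 0.3, 0.017], 0.95), ([0.54, -0.033, 0.03], 0.68)]
side scoop_cup [([0.518, 0.305, 0.016], 0.91)]
side bin [([0.564, -0.047, 0.052], 0.9)]
side strike_edge [([0.565, -0.043, 0.055], 0.6)]
side blade_mid [([0.566, -0.044, 0.053], 0.6)]
side pan [([0.482, -0.313, 0.053], 0.97), ([0.277, 0.195, 0.047], 0.8), ([0.235, -0.321, 0.047], 0.68)]
side beaker_mid [([0.743, -0.171, 0.049], 0.72)]
top [[436.1, 0.0, 320.3], [0.0, 436.1, 240.1], [0.0, 0.0, 1.0]] [[0.012, 0.997, -0.074, 0.415], [-1.0, 0.012, -0.008, 0.006], [-0.007, 0.074, 0.997, 0.959], [0.0, 0.0, 0.0, 1.0]]
top scoop_grip [([0.531, 0.309, 0.002], 0.93), ([0.484, -0.29, 0.047], 0.62)]
top scoop_cup [([0.528, 0.306, 0.006], 0.55), ([0.613, -0.029, 0.026], 0.5)]
top bin [([0.542, -0.018, 0.017], 0.86), ([0.541, 0.003, 0.027], 0.16)]
top strike_edge [([0.539, -0.017, 0.014], 0.56), ([0.638, 0.008, 0.025], 0.52), ([0.564, 0.001, 0.032], 0.41)]
top blade_mid [([0.541, -0.022, 0.019], 0.72)]
top pan [([0.229, -0.295, 0.047], 0.81), ([0.483, -0.287, 0.048], 0.7), ([0.271, 0.225, 0.044], 0.56)]
top beaker_mid [([0.746, -0.161, 0.042], 0.71), ([0.615, 0.005, 0.024], 0.22)]
```

View pics/side0.png

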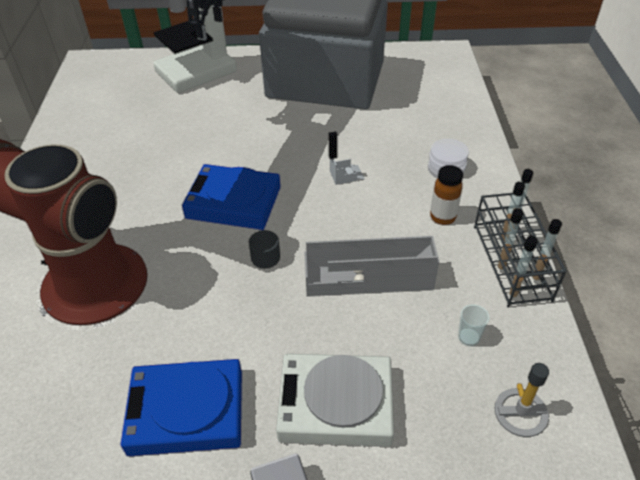

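View pics/top0.png

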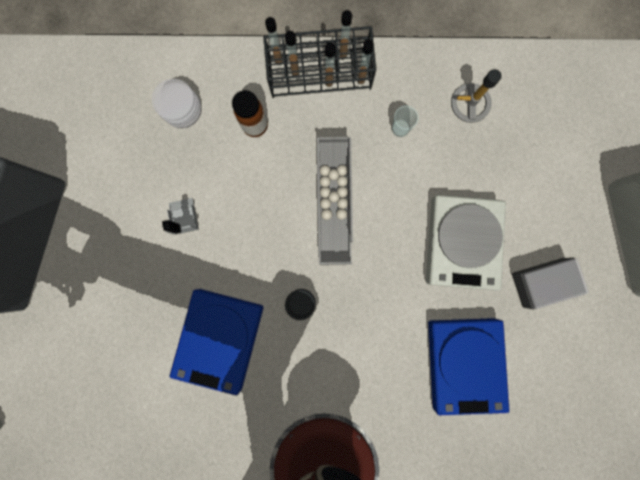

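Candidates for the scoop, by side-image pixel:
- The metal scoop with the black upright bar is at (333,150). Its cup is at (345,172).
- The brush stand with a black top is at (537,375).
- The black-capped tubes are near (520,190).
- The brown bottle is at (446,195).

I choose the one at (333,150), which is at (178,218) in the top view. The balance is the white one at (345,388), not the two blue ones. I'll move closer and check the scoop with the wrist camera.

>>> {"method": "apply_moves", "body": {"targets": [{"translation": [-0.4,-0.22,0],"twist": 0,"hand": 1},{"translation": [-0.4,-0.22,0],"twist": 0,"hand": 1},{"translation": [-0.4,-0.22,0],"twist": 0,"hand": 1},{"translation": [-0.4,-0.22,0],"twist": 0,"hand": 1},{"translation": [-0.4,-0.22,0],"twist": 0,"hand": 1},{"translation": [-0.4,-0.22,0],"twist": 0,"hand": 1},{"translation": [-0.4,-0.22,0],"twist": 0,"hand": 1},{"translation": [0,0,0],"twist": 0,"hand": 1}]}}

```text
time: 1.6
tool_pos: [0.4294, 0.3405, 0.2535]
tool_rot: [0.001, 0.18, 0.984, -0.0]
contact_force: [-0.5, 0.9, 0.6]
gripper_width: 1.001
grasp_force: 0.0
```

```bash
cat > h.py <<'E'
from plant import *
import cv2,numpy as np
np.set_printoptions(precision=4,suppress=True)
def proj(cal,P):
    P=np.atleast_2d(P);T=np.array(cal['pose']);c=(P-T[:3,3])@T[:3,:3];K=np.array(cal['camera_matrix'])
    return np.c_[K[0,0]*c[:,0]/-c[:,2]+K[0,2],K[1,1]*-c[:,1]/-c[:,2]+K[1,2]]
def unproj(cal,uv,z):
    T=np.array(cal['pose']);K=np.array(cal['camera_matrix']);uv=np.atleast_2d(uv).astype(float)
    d=np.c_[(uv[:,0]-K[0,2])/K[0,0],-(uv[:,1]-K[1,2])/K[1,1],-np.ones(len(uv))]@T[:3,:3].T
    return T[:3,3]+d*((z-T[2,3])/d[:,2])[:,None]
def shot(n,name):
    c=get_calibration(n);im=grab_frame(n);cv2.imwrite(f"pics/{name}.png",im[:,:,::-1]);return c,im
E
python3 - <<'E'
from h import *
s=state();print(s['time'],s['tool_pos'],s['tool_rot'])
c,im=shot("wrist","w1");print(c['camera_matrix'],c['pose'], c.keys())
for q in("scoop_grip","scoop_cup"):print(q,[(np.array(r['point']),r['score']) for r in recognise("wrist",q)])
E
```

```text
1.6 [0.4294 0.3405 0.2535] [ 0.0008  0.1801  0.9836 -0.0004]
[[386.023    0.     320.8737]
 [  0.     386.023  240.6953]
 [  0.       0.       1.    ]] [[ 0.3545 -0.8896 -0.2881  0.3557]
 [ 0.9351  0.3372  0.1094  0.3683]
 [-0.0001 -0.3082  0.9513  0.3742]
 [ 0.      0.      0.      1.    ]] dict_keys(['camera_matrix', 'pose'])
scoop_grip [(array([0.5084, 0.3127, 0.0264]), 0.97)]
scoop_cup [(array([0.503 , 0.3145, 0.0283]), 0.74)]
```

View pics/w1.png

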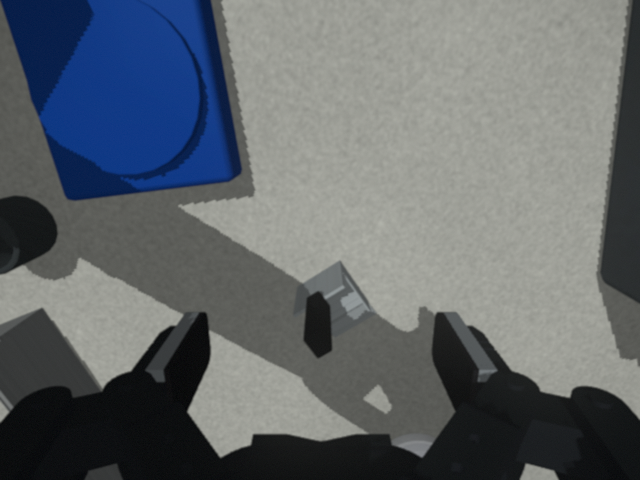

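The wrist view shows the black bar at (318,325) with the metal cup around (340,295). I'll zoom in to get the scoop's heading.

Run:
```python
from h import *
w=cv2.imread("pics/w1.png")[250:370,280:400]
t=cv2.imread("pics/side0.png")[125:195,310:380]
z=lambda a:cv2.resize(a,(400,600 if 0 else 400),interpolation=cv2.INTER_CUBIC)
cv2.imwrite("pics/z1.png",np.hstack([z(w),z(t)]))
```

```text
(no output)
```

View pics/z1.png

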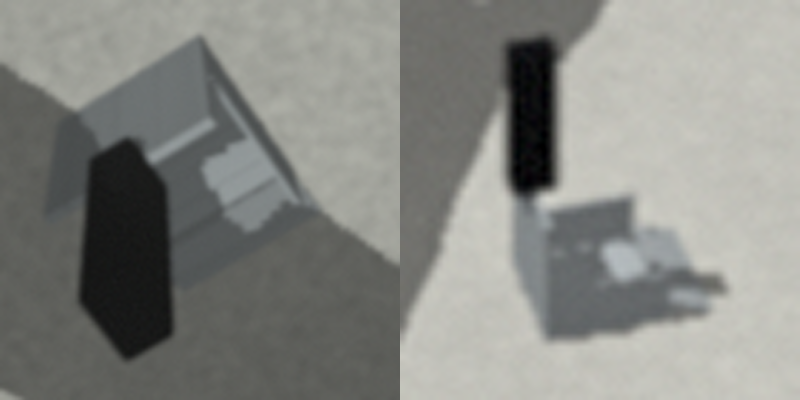

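Run:
```python
from h import *
from scipy.optimize import least_squares
# wrist cal of w1: recompute (arm has not moved)
cw=get_calibration("wrist");cs=get_calibration("side")
W=[((200,35),(-28.5,27,0)),((75,115),(-28.5,-27,0)),((215,120),(-28.5,27,62)),((45,210),(-28.5,-27,62)),((80,300),(-37,-7,132)),((127,360),(-17,-7,132)),((172,330),(-17,7,132))]
S=[((548,337),(-28.5,-27,0)),((548,214),(-28.5,-27,62)),((515,195),(-28.5,27,62))]
pw=np.array([p for p,_ in W])/3.3333+[280,250];ps=np.array([p for p,_ in S])/5.714+[310,125]
Mw=np.array([m for _,m in W])/1e3;Ms=np.array([m for _,m in S])/1e3
def X(v,M):
    c,s=np.cos(v[2]),np.sin(v[2]);return M@np.array([[c,-s,0],[s,c,0],[0,0,1]]).T+[v[0],v[1],0]
f=lambda v:np.r_[(proj(cw,X(v,Mw))-pw).ravel(),(proj(cs,X(v,Ms))-ps).ravel()]
r=least_squares(f,[.52,.31,.2],loss='soft_l1');print(r.x,np.degrees(r.x[2]));print(f(r.x).reshape(-1,2))
print("grip",X(r.x,np.array([[-.027,0,.105]])),state()['tool_pos'])
# bin from side/top crops for one picture
t=cv2.imread("pics/top0.png")[120:280,300:370];s=cv2.imread("pics/side0.png")[225:305,295:445]
cv2.imwrite("pics/z2.png",cv2.resize(t,None,fx=3.7,fy=3.7,interpolation=cv2.INTER_CUBIC))
```

```text
[0.526  0.3208 0.197 ] 11.28589095437031
[[  0.9654  -0.3466]
 [ -5.4012   0.8001]
 [ -0.0065  -0.9554]
 [ -0.375    0.8242]
 [ -0.551   -0.8382]
 [  0.0431   1.4841]
 [  2.9346   1.7791]
 [-73.7325  -1.0151]
 [-73.6975   0.3037]
 [-73.286  -10.5266]]
grip [[0.4995 0.3155 0.105 ]] [0.4264 0.3441 0.2533]
```

View pics/z2.png

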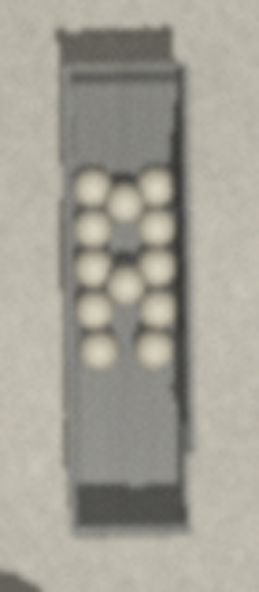

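The top view shows the bin's five rows of two balls and two more balls on top. I left out the 400 px crop offset in the side points, so I'll refit the scoop. Then I'll plan a move to look into the bin.

```bash
cat >> h.py <<'E'
import json
def yaw():
    w,x,y,z=state()['tool_rot'];return -np.arctan2(2*(x*y-w*z),1-2*(x*x+z*z)) 
def plan(wps,hand,step=.045,psi0=None,p0=None):
    """wps: list of (xyz, yaw or None[, step]); prints rows (2-decimals) in calls of 8"""
    s=state();p=np.array(s['tool_pos'] if p0 is None else p0,float);psi=yaw() if psi0 is None else psi0;rows=[]
    for wp in wps:
        t=np.array(wp[0],float);y=psi if wp[1] is None else wp[1];st=wp[2] if len(wp)>2 else step
        n=max(1,int(np.ceil(max(np.linalg.norm(t-p)/st,abs(y-psi)/.0995))))
        a,q,b=p.copy(),psi,y
        for i in range(1,n+1):
            d=a+(t-a)*i/n-p;c,s_=np.cos(psi),np.sin(psi)
            u=np.array([-c*d[0]-s_*d[1],-s_*d[0]+c*d[1],-d[2]])*10
            u=np.round(u,2);tw=round(-(q+(b-q)*i/n-psi)*10,2)
            v=u/10;p=p+[-c*v[0]-s_*v[1],-s_*v[0]+c*v[1],-v[2]]
            rows.append({"translation":[float(k)+0. for k in u],"twist":tw,"hand":hand});psi-=tw/10
    for i in range(0,len(rows),8):print(json.dumps(rows[i:i+8]).replace(' ',''))
    print("end",p,psi,len(rows))
E
python3 - <<'E'
from h import *
from scipy.optimize import least_squares
print("yaw",np.degrees(yaw()))
cs=get_calibration("side");cw=get_calibration("wrist")
cw=dict(cw);cw['pose']=np.array([[ 0.3545,-0.8896,-0.2881,0.3557],[0.9351,0.3372,0.1094,0.3683],[-0.0001,-0.3082,0.9513,0.3742],[0,0,0,1]])
W=[((200,35),(-28.5,27,0)),((215,120),(-28.5,27,62)),((45,210),(-28.5,-27,62)),((80,300),(-37,-7,132)),((127,360),(-17,-7,132)),((172,330),(-17,7,132))]
S=[((148,337),(-28.5,-27,0)),((148,214),(-28.5,-27,62)),((106,40),(-37,-7,132)),((155,40),(-17,7,132))]
pw=np.array([p for p,_ in W])/3.3333+[280,250];ps=np.array([p for p,_ in S])/5.714+[310,125]
Mw=np.array([m for _,m in W])/1e3;Ms=np.array([m for _,m in S])/1e3
def X(v,M):
    c,s=np.cos(v[2]),np.sin(v[2]);return M@np.array([[c,-s,0],[s,c,0],[0,0,1]]).T+[v[0],v[1],0]
f=lambda v:np.r_[(proj(cw,X(v,Mw))-pw).ravel(),(proj(cs,X(v,Ms))-ps).ravel()]
r=least_squares(f,[.52,.31,.2],loss='soft_l1');print(r.x,np.degrees(r.x[2]));print(f(r.x).reshape(-1,2))
print("grip",X(r.x,np.array([[-.027,0,.105]])))
plan([([.47,-.02,.26],0)],1)
E
```

```text
yaw -20.417556414072983
[0.5294 0.3162 0.1933] 11.076611907645653
[[ 0.9377 -0.3395]
 [-0.0977 -0.833 ]
 [-0.3352  0.9655]
 [-0.6463 -0.5219]
 [-0.0218  1.7124]
 [ 2.8207  2.0121]
 [-2.2641  0.1934]
 [-2.1825  1.5075]
 [-0.4937  2.7667]
 [-1.8861 -2.1556]]
grip [[0.5029 0.311  0.105 ]]
[{"translation":[-0.19,-0.36,-0.01],"twist":-0.4,"hand":1},{"translation":[-0.17,-0.37,0.0],"twist":-0.39,"hand":1},{"translation":[-0.16,-0.38,-0.01],"twist":-0.4,"hand":1},{"translation":[-0.14,-0.38,-0.01],"twist":-0.39,"hand":1},{"translation":[-0.12,-0.39,-0.01],"twist":-0.4,"hand":1},{"translation":[-0.12,-0.39,0.0],"twist":-0.4,"hand":1},{"translation":[-0.09,-0.39,-0.01],"twist":-0.39,"hand":1},{"translation":[-0.08,-0.4,-0.01],"twist":-0.4,"hand":1}]
[{"translation":[-0.07,-0.41,-0.01],"twist":-0.39,"hand":1}]
end [ 0.4703 -0.0205  0.2603] -0.0003535846372602486 9
```

>>> {"method": "apply_moves", "body": {"targets": [{"translation": [-0.19,-0.36,-0.01],"twist": -0.4,"hand": 1},{"translation": [-0.17,-0.37,0.0],"twist": -0.39,"hand": 1},{"translation": [-0.16,-0.38,-0.01],"twist": -0.4,"hand": 1},{"translation": [-0.14,-0.38,-0.01],"twist": -0.39,"hand": 1},{"translation": [-0.12,-0.39,-0.01],"twist": -0.4,"hand": 1},{"translation": [-0.12,-0.39,0.0],"twist": -0.4,"hand": 1},{"translation": [-0.09,-0.39,-0.01],"twist": -0.39,"hand": 1},{"translation": [-0.08,-0.4,-0.01],"twist": -0.4,"hand": 1}]}}

```text
time: 2.55
tool_pos: [0.465, 0.0208, 0.2595]
tool_rot: [0.0, 0.017, 1.0, 0.0]
contact_force: [0.5, 0.2, -0.3]
gripper_width: 1.001
grasp_force: 0.0
```

>>> {"method": "apply_moves", "body": {"targets": [{"translation": [-0.07,-0.41,-0.01],"twist": -0.39,"hand": 1},{"translation": [0,0,0],"twist": 0,"hand": 1},{"translation": [0,0,0],"twist": 0,"hand": 1},{"translation": [0,0,0],"twist": 0,"hand": 1}]}}

```text
time: 2.95
tool_pos: [0.4705, -0.019, 0.2602]
tool_rot: [-0.0, -0.001, 1.0, 0.0]
contact_force: [0.3, 0.4, 0.8]
gripper_width: 0.999
grasp_force: 0.0
```

Run:
```python
from h import *
s=state();print(s['time'],s['tool_pos'],np.degrees(yaw()))
c,im=shot("wrist","w2");print(np.array(c['pose']))
np.save("w2.npy",c['pose'])
cv2.imwrite("pics/z3.png",cv2.resize(im[60:460,220:420,::-1],None,fx=1.5,fy=1.5,interpolation=cv2.INTER_CUBIC))
```

```text
2.95 [ 0.4705 -0.019   0.2602] 0.13127018060263418
[[-0.0022 -0.9519 -0.3065  0.3919]
 [ 1.     -0.0018 -0.0014 -0.0192]
 [ 0.0008 -0.3065  0.9519  0.381 ]
 [ 0.      0.      0.      1.    ]]
```

View pics/z3.png

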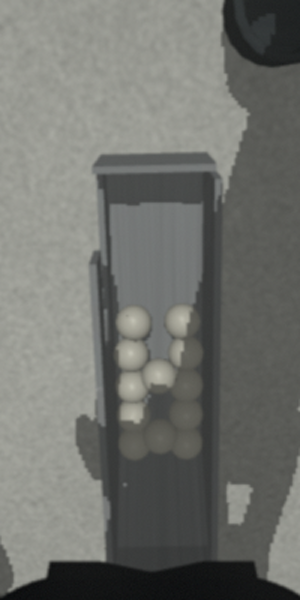

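```bash
cat > fit.py <<'E'
from h import *
from scipy.optimize import least_squares
ct=get_calibration("top");cw=dict(get_calibration("wrist"));cw['pose']=np.load("w2.npy")
W=[((93,171),(-112,-34.5,60)),((218,170),(-112,34.5,60)),((92,252),(-68,-34.5,100))]
T=[((60,66),(146,34.5,88)),((183,66),(146,-34.5,100)),((73,531),(-112,34.5,60)),((187,529),(-112,-34.5,60))]
pw=np.array([p for p,_ in W])/1.5+[220,60];pt=np.array([p for p,_ in T])/3.7+[300,120]
Mw=np.array([m for _,m in W])/1e3;Mt=np.array([m for _,m in T])/1e3
def X(v,M):
    c,s=np.cos(v[2]),np.sin(v[2]);return np.atleast_2d(M)@np.array([[c,-s,0],[s,c,0],[0,0,1]]).T+[v[0],v[1],0]
f=lambda v:np.r_[(proj(cw,X(v,Mw))-pw).ravel(),(proj(ct,X(v,Mt))-pt).ravel()*2]
r=least_squares(f,[.55,-.02,.0],loss='soft_l1');b=r.x
if __name__=="__main__":
    print(b,np.degrees(b[2]));print(f(b).reshape(-1,2))
    iw=cv2.resize(cv2.imread("pics/w2.png")[60:460,220:420],None,fx=1.5,fy=1.5);it=cv2.resize(cv2.imread("pics/top0.png")[120:280,300:370],None,fx=3.7,fy=3.7)
    L=[[(-112,34.5,60),(-112,-34.5,60),(-112,-34.5,39),(2,-34.5,39),(2,-34.5,100),(146,-34.5,100),(146,34.5,88),(-112,34.5,88),(-112,34.5,60)],
     [(-108,30.5,15.4),(-108,-30.5,15.4),(100,-30.5,5),(142,-30.5,66),(142,30.5,66),(100,30.5,5),(-108,30.5,15.4)],[(100,30.5,5),(100,-30.5,5)],[(-68,-34.5,100),(4,-34.5,100),(4,-30.5,100),(-68,-30.5,100),(-68,-34.5,100)],[(-108,30.5,88),(142,30.5,88)]]
    for im,c,o,k in((iw,cw,(220,60),1.5),(it,ct,(300,120),3.7)):
        for l in L:cv2.polylines(im,[((proj(c,X(b,np.array(l)/1e3))-o)*k).round().astype(int)],False,(0,0,255),1)
    h=np.zeros((600,600,3),np.uint8);h[:,:300]=iw;h[:592,310:569]=it;cv2.imwrite("pics/o1.png",h)
E
python3 fit.py
```

```text
[ 0.5462 -0.0134  0.0269] 1.5403547045571313
[[ 0.1808 -2.653 ]
 [ 0.4389 -4.0757]
 [-0.9213  8.5719]
 [-1.0219 -2.297 ]
 [ 0.9284 -7.1497]
 [-4.0606  0.3554]
 [ 1.3823  0.4333]]
```

View pics/o1.png

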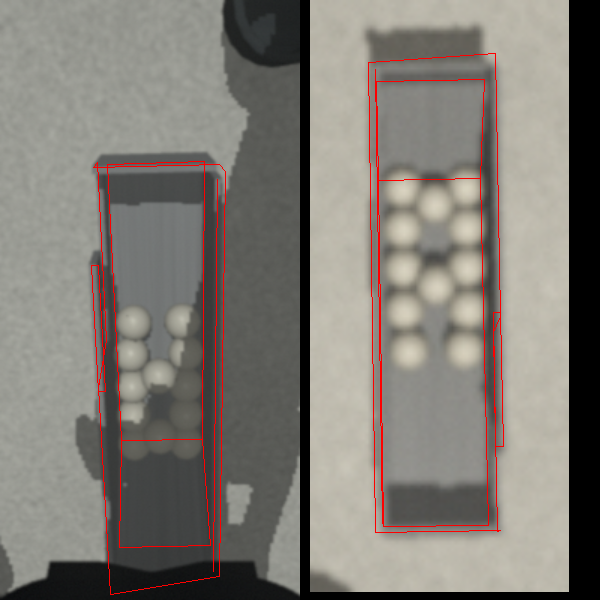

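The overlay fits to a few mm. The visible upper end of the blade must be its lower corner, at z = 73 mm. I'll refine with grey profiles across the walls.

Run:
```python
from h import *
g=cv2.cvtColor(cv2.imread("pics/w2.png"),cv2.COLOR_BGR2GRAY)
print("cols 278..302 / 350..374")
for r in(178,185,200,215,230,250,290,330,370,400,415,425):print(r,g[r,278:302].tolist(),g[r,350:374].tolist())
print("rows 158..200 at cols 295,320,345");
for c in(300,322,345):print(g[158:182,c].tolist(), g[400:432,c].tolist())
t=cv2.cvtColor(cv2.imread("pics/top0.png"),cv2.COLOR_BGR2GRAY)
print("top cols 312..354")
for r in(145,152,165,200,230,240,248,255,258,261):print(r,t[r,312:326].tolist(),t[r,342:356].tolist())
print([t[130:146,c].tolist() for c in(325,334,343)],[t[248:268,c].tolist() for c in(325,334,343)])
```

```text
cols 278..302 / 350..374
178 [161, 161, 160, 159, 157, 143, 110, 81, 74, 74, 68, 63, 66, 72, 74, 74, 75, 74, 74, 75, 75, 75, 75, 74] [75, 73, 74, 72, 69, 65, 61, 60, 60, 62, 63, 66, 75, 87, 93, 92, 97, 116, 140, 152, 156, 149, 122, 97]
185 [155, 154, 154, 153, 155, 154, 136, 105, 86, 81, 77, 66, 66, 70, 75, 76, 75, 74, 74, 74, 75, 76, 74, 74] [74, 74, 73, 73, 70, 65, 62, 63, 63, 62, 62, 61, 71, 100, 118, 120, 116, 102, 118, 143, 151, 145, 120, 98]
200 [153, 152, 152, 151, 151, 150, 145, 132, 123, 123, 118, 97, 72, 64, 78, 104, 119, 122, 120, 117, 118, 120, 121, 119] [120, 118, 116, 114, 106, 84, 65, 61, 62, 62, 63, 62, 74, 94, 90, 76, 71, 74, 83, 90, 91, 90, 92, 93]
215 [153, 152, 151, 151, 151, 154, 155, 146, 130, 122, 121, 116, 93, 66, 73, 102, 119, 122, 120, 118, 116, 117, 120, 119] [118, 117, 115, 112, 100, 78, 64, 60, 62, 62, 60, 60, 62, 69, 71, 72, 72, 76, 85, 90, 91, 91, 91, 91]
230 [156, 157, 146, 119, 96, 89, 89, 83, 79, 101, 118, 120, 109, 83, 64, 75, 104, 119, 122, 121, 119, 117, 117, 119] [118, 115, 113, 111, 99, 75, 63, 59, 59, 60, 60, 59, 63, 69, 72, 71, 72, 77, 86, 90,
[... 3460 characters left out ...]
1, 82, 81, 81, 80, 78, 76, 82, 116, 155, 181, 186, 188, 187]
261 [187, 184, 182, 180, 182, 177, 169, 144, 120, 100, 90, 91, 92, 92] [96, 96, 97, 97, 99, 101, 98, 103, 125, 158, 177, 184, 185, 184]
[[97, 98, 95, 96, 98, 99, 107, 120, 127, 114, 101, 95, 115, 126, 133, 133], [97, 99, 102, 95, 97, 97, 107, 118, 120, 108, 93, 100, 112, 126, 132, 130], [97, 96, 98, 97, 98, 101, 114, 122, 125, 111, 101, 101, 116, 129, 134, 135]] [[146, 140, 122, 94, 82, 81, 82, 80, 81, 81, 83, 79, 84, 92, 116, 136, 141, 160, 176, 183], [145, 139, 123, 101, 84, 82, 78, 78, 80, 80, 80, 80, 83, 96, 120, 135, 152, 169, 182, 189], [145, 139, 120, 92, 82, 79, 82, 81, 81, 81, 82, 79, 84, 96, 118, 135, 146, 163, 179, 184]]
```

```bash
cat > fit.py <<'E'
from h import *
from scipy.optimize import least_squares
ct=get_calibration("top");cw=dict(get_calibration("wrist"));cw['pose']=np.load("w2.npy")
def X(v,M):
    c,s=np.cos(v[2]),np.sin(v[2]);return np.atleast_2d(M)@np.array([[c,-s,0],[s,c,0],[0,0,1]]).T+[v[0],v[1],0]
L=[(cw,(-60,-30.5,100),(140,-30.5,100),'c',[(250,285),(290,287.3),(330,289.3),(400,293.1),(415,294)]),
(cw,(-60,30.5,88),(140,30.5,88),'c',[(250,361.5),(330,361),(400,360.2)]),
(cw,(-112,-30,60),(-112,30,60),'r',[(300,169.8),(322,169.4),(345,168.7)]),
(cw,(-108,-30,60),(-108,30,60),'r',[(300,175.3),(322,174.8),(345,174.2)]),
(cw,(142,-30,66),(142,30,66),'r',[(300,424.4),(322,423.9),(345,423.2)]),
(ct,(-60,34.5,88),(140,34.5,88),'c',[(145,315.3),(165,316.1),(200,316.2),(230,316.4)]),
(ct,(146,-30,88),(146,30,88),'r',[(325,136.2),(343,136)]),
(ct,(-108,-30,60),(-108,30,60),'r',[(325,261.8),(343,261.7)])]
def f(v,b=np.zeros(4)):
    o=[]
    for c,p,q,k,obs in L:
        a,b=proj(c,X(v,np.array([p,q])/1e3))
        for u,w in obs:
            i,j=(1,0) if k=='c' else (0,1)
            o.append((a[j]+(b[j]-a[j])*(u-a[i])/(b[i]-a[i])-w)*(2 if c is ct else 1))
    return np.array(o)
r=least_squares(f,[.55,-.02,.0],loss='soft_l1');b=r.x
if __name__=="__main__":
    print(b,np.degrees(b[2]));print(f(b))
    L0=L
    for sel in(cw,ct):
        L=[l for l in L0 if l[0] is sel];rr=least_squares(f,b);print(rr.x,f(rr.x))
E
python3 fit.py
```

```text
[ 0.5458 -0.0145  0.028 ] 1.606090928627792
[-0.0822 -0.0784  0.2255  0.4572  0.4211  0.9355  0.83    1.1002  0.6021
  0.4265  0.5248 -0.0287 -0.1023 -0.1019 -0.172  -0.1434  0.0637  1.9629
  0.9848  1.8731  2.406   1.1011  0.8612  0.1143 -0.2664]
[ 0.5457 -0.0148  0.0256] [-0.3569 -0.4455 -0.2341 -0.1642 -0.235   0.6551  0.3651  0.4739  0.3911
  0.2688  0.4227 -0.2386 -0.2591 -0.2034 -0.3291 -0.2579 -0.0063]
[ 0.5462 -0.0124  0.0236] [ 0.527  -0.6365 -0.0726  0.1822  0.5835  0.4995 -0.4247 -0.6461]
```

Run:
```python
from h import *
ct=get_calibration("top");print(unproj(ct,[[470,236]],.062))
plan([([.503,.311,.26],.193)],1)
```

```text
[[ 0.4939 -0.2947  0.062 ]]
[{"translation":[-0.04,0.41,0.0],"twist":-0.24,"hand":1},{"translation":[-0.05,0.41,0.0],"twist":-0.24,"hand":1},{"translation":[-0.07,0.41,0.0],"twist":-0.23,"hand":1},{"translation":[-0.07,0.41,0.0],"twist":-0.24,"hand":1},{"translation":[-0.08,0.41,0.0],"twist":-0.24,"hand":1},{"translation":[-0.09,0.4,0.0],"twist":-0.24,"hand":1},{"translation":[-0.1,0.4,0.0],"twist":-0.23,"hand":1},{"translation":[-0.11,0.4,0.0],"twist":-0.24,"hand":1}]
end [0.5034 0.3107 0.2602] 0.19278097387001572 8
```

>>> {"method": "apply_moves", "body": {"targets": [{"translation": [-0.04,0.41,0.0],"twist": -0.24,"hand": 1},{"translation": [-0.05,0.41,0.0],"twist": -0.24,"hand": 1},{"translation": [-0.07,0.41,0.0],"twist": -0.23,"hand": 1},{"translation": [-0.07,0.41,0.0],"twist": -0.24,"hand": 1},{"translation": [-0.08,0.41,0.0],"twist": -0.24,"hand": 1},{"translation": [-0.09,0.4,0.0],"twist": -0.24,"hand": 1},{"translation": [-0.1,0.4,0.0],"twist": -0.23,"hand": 1},{"translation": [-0.11,0.4,0.0],"twist": -0.24,"hand": 1}]}}

```text
time: 3.8
tool_pos: [0.503, 0.3124, 0.2603]
tool_rot: [0.0, -0.097, 0.995, 0.0]
contact_force: [0.7, -0.0, -0.6]
gripper_width: 1.003
grasp_force: 0.0
```

>>> {"method": "apply_moves", "body": {"targets": [{"translation": [0,0,0],"twist": 0,"hand": 1},{"translation": [0,0,0],"twist": 0,"hand": 1},{"translation": [0,0,0],"twist": 0,"hand": 1}]}}

```text
time: 4.1
tool_pos: [0.5037, 0.3091, 0.2601]
tool_rot: [-0.0, -0.095, 0.995, -0.0]
contact_force: [-0.1, 0.7, -0.8]
gripper_width: 1.001
grasp_force: 0.0
```

Run:
```python
from h import *
s=state();print(s['tool_pos'],np.degrees(yaw()))
c,im=shot("wrist","w3")
m=regions_of("wrist","scoop_grip")
if m: print([ (r['score'],np.argwhere(r['pixels']).min(0),np.argwhere(r['pixels']).max(0)) for r in m])
def X(v,M):
    cc,s=np.cos(v[2]),np.sin(v[2]);return np.array(M)@np.array([[cc,-s,0],[s,cc,0],[0,0,1]]).T+[v[0],v[1],0]
v=[.5294,.3162,.193]
P=X(v,[[x/1e3,y/1e3,z/1e3] for z in(132,62) for x in(-37,-17) for y in(-7,7)]);print(proj(c,P))
p2=proj(c,X(v,[[-.0285,.027,.062],[-.0285,-.027,.062],[-.0285,.027,0],[-.0285,-.027,0]]));print("plate",p2)
z=cv2.resize(im[230:470,200:440,::-1],(600,600),interpolation=cv2.INTER_CUBIC);cv2.imwrite("pics/z4.png",z)
```

```text
[0.5037 0.3091 0.2601] 10.945277190706802
[(0.86, array([197, 290]), array([266, 352]))]
[[313.5478 223.7178]
 [334.5025 223.6764]
 [313.78   251.9459]
 [334.2485 251.9069]
 [315.0777 201.7007]
 [331.7298 201.667 ]
 [315.2347 224.6484]
 [331.5784 224.6162]]
plate [[355.2666 211.4781]
 [291.5479 211.6057]
 [350.0289 196.9586]
 [296.0488 197.0686]]
```

View pics/z4.png

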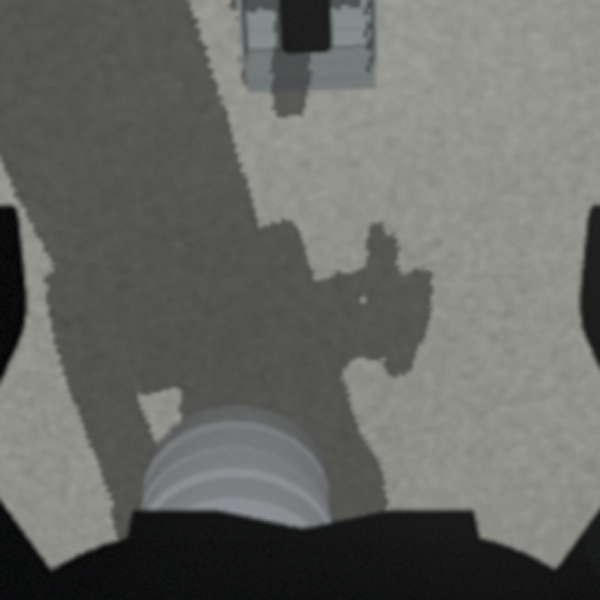

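The scoop is square to the gripper. The bar is at about (322,250) in the full image, within 1–2 mm of the prediction. I'll descend and grip.

>>> {"method": "apply_moves", "body": {"targets": [{"translation": [0.02,0.0,0.35],"twist": 0,"hand": 1},{"translation": [0,0.0,0.4],"twist": 0,"hand": 1},{"translation": [0,0.0,0.4],"twist": 0,"hand": 1},{"translation": [0,0.0,0.25],"twist": 0,"hand": 1},{"translation": [0,0.0,0.12],"twist": 0,"hand": 1},{"translation": [0,0,0],"twist": 0,"hand": 1},{"translation": [0,0,0],"twist": 0,"hand": 1}]}}

```text
time: 4.9
tool_pos: [0.5034, 0.3085, 0.11]
tool_rot: [0.001, -0.095, 0.996, 0.0]
contact_force: [0.4, -0.7, 0.8]
gripper_width: 0.998
grasp_force: 0.0
```

>>> {"method": "apply_moves", "body": {"targets": [{"translation": [0,0,0],"twist": 0,"hand": 0.2},{"translation": [0,0,0],"twist": 0,"hand": 0.2},{"translation": [0,0,0],"twist": 0,"hand": 0},{"translation": [0,0,0],"twist": 0,"hand": 0},{"translation": [0,0,0],"twist": 0,"hand": 0},{"translation": [0,0,0],"twist": 0,"hand": 0},{"translation": [0,0,0],"twist": 0,"hand": 0},{"translation": [0,0,0],"twist": 0,"hand": 0}]}}

```text
time: 5.7
tool_pos: [0.5025, 0.3088, 0.1086]
tool_rot: [0.0, -0.095, 0.995, 0.0]
contact_force: [-0.1, 1.1, 2.3]
gripper_width: 0.158
grasp_force: 61.4
```

>>> {"method": "apply_moves", "body": {"targets": [{"translation": [0,0,0],"twist": 0,"hand": 0},{"translation": [0,0,0],"twist": 0,"hand": 0},{"translation": [0,0,0],"twist": 0,"hand": 0},{"translation": [0,0,0],"twist": 0,"hand": 0}]}}

```text
time: 6.1
tool_pos: [0.5025, 0.3087, 0.1086]
tool_rot: [0.0, -0.095, 0.995, 0.0]
contact_force: [-1.3, 1.1, 3.0]
gripper_width: 0.158
grasp_force: 61.4
```

```bash
cat >> h.py <<'E'
BIN=np.array([.5457,-.0146,.026]);GX=.0265;GZ=.1086
def cup(x,y,u):
    """TCP for cup centre at bin x,y (mm), underside u (mm)"""
    c,s=np.cos(BIN[2]),np.sin(BIN[2]);x,y=x/1e3-GX,y/1e3
    return [BIN[0]+c*x-s*y,BIN[1]+s*x+c*y,u/1e3+GZ]
def where():
    s=state();c,q=np.cos(BIN[2]),np.sin(BIN[2]);d=np.array(s['tool_pos'])[:2]-BIN[:2]
    return round(s['time'],2),np.round(np.array([c*d[0]+q*d[1]+GX,-q*d[0]+c*d[1],s['tool_pos'][2]-GZ])*1e3,1),"yawerr",round(np.degrees(yaw()-BIN[2]),2),np.round(s['contact_force'],1),round(s['gripper_width'],3)
E
python3 - <<'E'
from h import *
c=dict(get_calibration("wrist"));c['pose']=np.load("w2.npy")
P=unproj(c,np.array([[134,322],[133,354],[133,385],[132,412],[134,440],[182,322],[186,440]])/1.5+[220,60],.022)
d=P[:,:2]-BIN[:2];print(d*1e3)
p=state()['tool_pos']
plan([([p[0],p[1],.29],None),(cup(-72,0,181),BIN[2])],0)
E
```

```text
[[ -2.3018 -15.6449]
 [ 21.3261 -16.4925]
 [ 45.0705 -16.6707]
 [ 66.476  -17.5381]
 [ 89.4198 -16.2846]
 [ -2.3618  16.5346]
 [ 89.3574  21.1013]]
[{"translation":[0.0,0.0,-0.36],"twist":-0.0,"hand":0},{"translation":[0.0,0.0,-0.37],"twist":-0.0,"hand":0},{"translation":[0.0,0.0,-0.36],"twist":-0.0,"hand":0},{"translation":[0.0,0.0,-0.36],"twist":-0.0,"hand":0},{"translation":[0.0,0.0,-0.36],"twist":-0.0,"hand":0},{"translation":[0.14,-0.39,0.0],"twist":0.21,"hand":0},{"translation":[0.14,-0.39,0.0],"twist":0.2,"hand":0},{"translation":[0.13,-0.39,0.0],"twist":0.21,"hand":0}]
[{"translation":[0.12,-0.39,0.0],"twist":0.2,"hand":0},{"translation":[0.11,-0.4,0.0],"twist":0.21,"hand":0},{"translation":[0.11,-0.4,0.0],"twist":0.2,"hand":0},{"translation":[0.09,-0.4,0.0],"twist":0.21,"hand":0},{"translation":[0.09,-0.41,0.0],"twist":0.2,"hand":0}]
end [ 0.4475 -0.0174  0.2896] 0.026196406756619602 13
```

>>> {"method": "apply_moves", "body": {"targets": [{"translation": [0,0,-0.36],"twist": 0,"hand": 0},{"translation": [0,0,-0.37],"twist": 0,"hand": 0},{"translation": [0,0,-0.36],"twist": 0,"hand": 0},{"translation": [0,0,-0.36],"twist": 0,"hand": 0},{"translation": [0,0,-0.36],"twist": 0,"hand": 0},{"translation": [0.14,-0.39,0],"twist": 0.21,"hand": 0},{"translation": [0.14,-0.39,0],"twist": 0.2,"hand": 0},{"translation": [0.13,-0.39,0],"twist": 0.21,"hand": 0}]}}

```text
time: 6.9
tool_pos: [0.4806, 0.1847, 0.2878]
tool_rot: [-0.001, -0.064, 0.998, -0.001]
contact_force: [0.1, -0.7, -3.3]
gripper_width: 0.157
grasp_force: 60.8
```

>>> {"method": "apply_moves", "body": {"targets": [{"translation": [0.12,-0.39,0],"twist": 0.2,"hand": 0},{"translation": [0.11,-0.4,0],"twist": 0.21,"hand": 0},{"translation": [0.11,-0.4,0],"twist": 0.2,"hand": 0},{"translation": [0.09,-0.4,0],"twist": 0.21,"hand": 0},{"translation": [0.09,-0.41,0],"twist": 0.2,"hand": 0},{"translation": [0,0,0],"twist": 0,"hand": 0},{"translation": [0,0,0],"twist": 0,"hand": 0},{"translation": [0,0,0],"twist": 0,"hand": 0}]}}

```text
time: 7.7
tool_pos: [0.447, -0.017, 0.2884]
tool_rot: [-0.001, -0.013, 1.0, 0.0]
contact_force: [0.1, 0.1, -2.3]
gripper_width: 0.154
grasp_force: 60.3
```

Run:
```python
from h import *
print(where())
c,im=shot("wrist","w4");g=cv2.cvtColor(im,cv2.COLOR_RGB2GRAY)
# expected plate top corners and cup in image
cc,s=np.cos(BIN[2]),np.sin(BIN[2]);t=np.array(state()['tool_pos'])
R=np.array([[cc,-s,0],[s,cc,0],[0,0,1]])
o=t+R@[GX,0,-GZ]
def pp(M):return proj(c,np.array(M)/1e3@R.T+o)
print(pp([(-28.5,27,62),(-28.5,-27,62),(-28.5,27,0),(-28.5,-27,0),(-37,-7,132),(-37,7,132)]))
cv2.imwrite("pics/z5.png",cv2.resize(im[130:430,170:470,::-1],(600,600),interpolation=cv2.INTER_CUBIC))
m=regions_of("wrist","scoop_cup");print([(r['score'],np.argwhere(r['pixels']).min(0),np.argwhere(r['pixels']).max(0)) for r in m])
plan([(cup(-72,0,60),BIN[2])],0)
```

```text
(7.7, array([-72.3,   0.1, 179.8]), 'yawerr', np.float64(0.05), array([ 0.1,  0.1, -2.3]), 0.154)
[[378.5626 286.9603]
 [264.4802 286.9204]
 [364.4066 245.4743]
 [278.1863 245.4361]
 [298.296  360.2541]
 [345.9265 360.2629]]
[(0.79, array([247, 264]), array([416, 377]))]
[{"translation":[0.0,0.0,0.4],"twist":0.01,"hand":0},{"translation":[0.0,0.0,0.4],"twist":0.0,"hand":0},{"translation":[0.0,-0.01,0.4],"twist":0.01,"hand":0}]
end [ 0.4472 -0.0176  0.1688] 0.02611422524434493 3
```

View pics/z5.png

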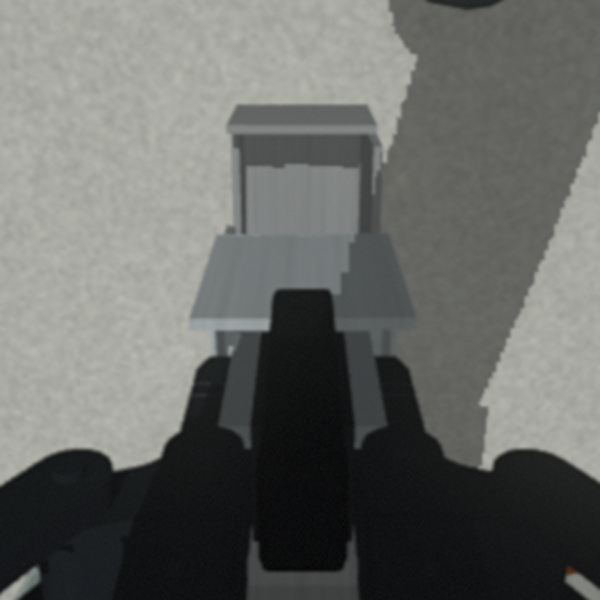

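```bash
sed -i 's/GX=.0265/GX=.0275/' h.py
python3 - <<'E'
from h import *
print(where());plan([(cup(-70,0,60),BIN[2]),(cup(-70,0,17.5),None,.02)],0)
E
```

```text
(7.8, array([-71. ,   0.6, 180.2]), 'yawerr', np.float64(0.12), array([ 0.4, -0.1, -2.3]), 0.158)
[{"translation":[0.0,0.0,0.4],"twist":0.01,"hand":0},{"translation":[-0.01,0.0,0.4],"twist":0.0,"hand":0},{"translation":[0.0,-0.01,0.4],"twist":0.01,"hand":0},{"translation":[0.0,0.0,0.14],"twist":-0.0,"hand":0},{"translation":[0.0,0.0,0.14],"twist":-0.0,"hand":0},{"translation":[0.0,0.0,0.15],"twist":-0.0,"hand":0}]
end [ 0.4482 -0.0176  0.1258] 0.02611422524434493 6
```

>>> {"method": "apply_moves", "body": {"targets": [{"translation": [0,0,0.4],"twist": 0,"hand": 0},{"translation": [-0.01,0,0.4],"twist": 0,"hand": 0},{"translation": [0,0,0.4],"twist": 0,"hand": 0},{"translation": [0,0,0.14],"twist": 0,"hand": 0},{"translation": [0,0,0.14],"twist": 0,"hand": 0},{"translation": [0,0,0.15],"twist": 0,"hand": 0},{"translation": [0,0,0],"twist": 0,"hand": 0},{"translation": [0,0,0],"twist": 0,"hand": 0}]}}

```text
time: 8.6
tool_pos: [0.4493, -0.0176, 0.1278]
tool_rot: [0.001, -0.013, 1.0, -0.0]
contact_force: [-0.4, -0.6, -2.0]
gripper_width: 0.155
grasp_force: 60.3
```

Run:
```python
from h import *
print(where(),state()['ft_torque'])
plan([(cup(-70,0,16),BIN[2]),(cup(-20,0,13.9),None,.02),(cup(55,0,10.2),None,.01)],0)
```

```text
(8.6, array([-68.9,  -0.5,  19.2]), 'yawerr', np.float64(0.04), array([-0.4, -0.6, -2. ]), 0.155) [ 0.022   0.0302 -0.009 ]
[{"translation":[0.01,0.0,0.03],"twist":0.01,"hand":0},{"translation":[-0.17,0.0,0.01],"twist":-0.0,"hand":0},{"translation":[-0.16,0.0,0.01],"twist":-0.0,"hand":0},{"translation":[-0.17,0.0,0.0],"twist":-0.0,"hand":0},{"translation":[-0.09,0.0,0.0],"twist":-0.0,"hand":0},{"translation":[-0.1,0.0,0.01],"twist":-0.0,"hand":0},{"translation":[-0.09,0.0,0.0],"twist":-0.0,"hand":0},{"translation":[-0.09,0.0,0.01],"twist":-0.0,"hand":0}]
[{"translation":[-0.1,0.0,0.0],"twist":-0.0,"hand":0},{"translation":[-0.09,0.0,0.01],"twist":-0.0,"hand":0},{"translation":[-0.1,0.0,0.0],"twist":-0.0,"hand":0},{"translation":[-0.09,0.01,0.01],"twist":-0.0,"hand":0}]
end [ 0.5733 -0.0134  0.1188] 0.02565401177240965 12
```

>>> {"method": "apply_moves", "body": {"targets": [{"translation": [0,0,0.02],"twist": 0,"hand": 0},{"translation": [0,0,0],"twist": 0,"hand": 0},{"translation": [0,0,0],"twist": 0,"hand": 0}]}}

```text
time: 8.9
tool_pos: [0.4488, -0.0177, 0.1251]
tool_rot: [0.001, -0.013, 1.0, -0.0]
contact_force: [-0.2, -0.1, -2.7]
gripper_width: 0.155
grasp_force: 60.3
```

Run:
```python
from h import *
print(where(),state()['ft_torque'])
```

```text
(8.9, array([-69.5,  -0.6,  16.5]), 'yawerr', np.float64(0.01), array([-0.2, -0.1, -2.7]), 0.155) [ 0.008   0.0269 -0.0161]
```

>>> {"method": "apply_moves", "body": {"targets": [{"translation": [0,0.01,0.01],"twist": 0,"hand": 0},{"translation": [-0.1,0,0],"twist": 0,"hand": 0},{"translation": [-0.1,0,0.01],"twist": 0,"hand": 0},{"translation": [-0.1,0,0],"twist": 0,"hand": 0},{"translation": [-0.1,0,0.01],"twist": 0,"hand": 0},{"translation": [-0.1,0,0],"twist": 0,"hand": 0},{"translation": [-0.1,0,0.01],"twist": 0,"hand": 0}]}}

```text
time: 9.6
tool_pos: [0.5092, -0.015, 0.1206]
tool_rot: [-0.0, -0.013, 1.0, -0.0]
contact_force: [-0.0, -0.5, -3.8]
gripper_width: 0.153
grasp_force: 60.1
```

Run:
```python
from h import *
print(where(),state()['ft_torque'])
```

```text
(9.6, array([-9. ,  0.5, 12. ]), 'yawerr', np.float64(0.01), array([-0. , -0.5, -3.8]), 0.153) [-0.0222  0.0484  0.0536]
```

>>> {"method": "apply_moves", "body": {"targets": [{"translation": [-0.08,0,0],"twist": 0,"hand": 0},{"translation": [-0.08,0,0],"twist": 0,"hand": 0},{"translation": [-0.08,0,0.01],"twist": 0,"hand": 0},{"translation": [-0.08,0,0],"twist": 0,"hand": 0},{"translation": [-0.08,0,0.01],"twist": 0,"hand": 0},{"translation": [0,0,0],"twist": 0,"hand": 0}]}}

```text
time: 10.2
tool_pos: [0.5495, -0.0142, 0.1219]
tool_rot: [-0.0, -0.013, 1.0, -0.0]
contact_force: [-12.6, 0.1, 18.6]
gripper_width: 0.16
grasp_force: 63.3
```

```bash
cat > look.py <<'E'
from h import *
import sys
print(where(),state()['ft_torque'])
c,s=np.cos(BIN[2]),np.sin(BIN[2])
for n in sys.argv[1:]:
    shot(n,f"s{state()['time']:.2f}{n}")
    for r in recognise(n,"ball0_center"):
        d=np.array(r['point'])-[BIN[0],BIN[1],0];print(n,round(r['score'],2),np.round([1e3*(c*d[0]+s*d[1]),1e3*(-s*d[0]+c*d[1]),1e3*d[2]]))
E
python3 look.py side top wrist
```

```text
(10.2, array([31.3,  0.3, 13.3]), 'yawerr', np.float64(0.03), array([-12.6,   0.1,  18.6]), 0.16) [0.0186 1.9632 0.0395]
wrist 0.29 [-5. -1. 88.]
```

```bash
ls pics
python3 - <<'E'
from h import *
import glob
for f in["pics/w4.png"]+glob.glob("pics/s10*wrist.png"):
    g=cv2.cvtColor(cv2.imread(f),cv2.COLOR_BGR2GRAY)
    print(f)
    for c in(275,285,360,368):print(c,g[235:305,c].tolist())
    print(g[285,255:295].tolist(),g[285,350:390].tolist())
E
```

```text
o1.png
s10.20side.png
s10.30top.png
s10.40wrist.png
side0.png
top0.png
w1.png
w2.png
w3.png
w4.png
z1.png
z2.png
z3.png
z4.png
z5.png
pics/w4.png
275 [171, 170, 171, 171, 171, 171, 171, 171, 169, 170, 170, 169, 170, 171, 172, 174, 172, 170, 162, 153, 147, 139, 132, 129, 126, 124, 123, 122, 121, 123, 122, 122, 122, 122, 122, 122, 122, 121, 120, 121, 120, 120, 120, 119, 120, 121, 122, 121, 122, 122, 122, 121, 121, 126, 145, 158, 162, 162, 161, 162, 164, 164, 165, 165, 165, 167, 167, 166, 166, 166]
285 [167, 166, 166, 167, 166, 169, 167, 149, 117, 99, 96, 102, 117, 122, 121, 119, 119, 121, 120, 120, 120, 120, 119, 119, 118, 119, 118, 118, 118, 117, 117, 117, 116, 117, 118, 117, 118, 117, 117, 118, 118, 118, 119, 120, 120, 121, 121, 121, 122, 121, 122, 121, 122, 126, 145, 157, 161, 162, 162, 154, 121, 97, 93, 94, 94, 94, 94, 105, 137, 148]
360 [91, 93, 94, 95, 95, 94, 93, 91, 91, 91, 92, 89, 83, 83, 82, 80, 82, 80, 81, 81, 82, 81, 81, 81, 81, 80, 81, 82, 81, 81, 82, 81, 81, 80, 82, 81, 82, 80, 81, 81, 81, 82, 82, 81, 81, 79, 81, 81, 81, 82, 81, 82, 81, 86, 92, 92, 94, 94, 93, 91, 91, 89,
[... 1671 characters left out ...]
 94, 92, 92, 92, 92, 94, 92, 90, 90, 91, 91, 88, 87, 87, 87, 89]
368 [87, 88, 90, 92, 92, 92, 95, 94, 96, 94, 94, 94, 95, 93, 93, 93, 92, 93, 93, 92, 91, 90, 90, 91, 91, 89, 91, 90, 90, 92, 91, 91, 91, 90, 91, 91, 92, 91, 92, 91, 92, 97, 100, 102, 102, 101, 97, 91, 89, 86, 86, 86, 84, 84, 83, 81, 82, 81, 78, 79, 78, 76, 77, 74, 75, 74, 73, 71, 70, 71]
[71, 71, 73, 73, 72, 72, 71, 72, 70, 70, 71, 71, 69, 70, 70, 70, 71, 69, 77, 113, 152, 162, 132, 96, 84, 83, 84, 93, 99, 102, 102, 105, 106, 108, 108, 111, 111, 112, 113, 112] [111, 110, 110, 109, 108, 106, 105, 103, 101, 99, 96, 87, 82, 82, 86, 90, 99, 100, 86, 72, 69, 68, 70, 69, 68, 68, 68, 68, 68, 70, 68, 69, 69, 67, 68, 69, 68, 68, 68, 71]
```

The scoop has pitched about 8° nose-down in the grip, because its top edge moved 13 px. I'll unload it, draw back and press it flat on the floor.

>>> {"method": "apply_moves", "body": {"targets": [{"translation": [0.03,0,-0.03],"twist": 0,"hand": 0},{"translation": [0.05,0,-0.02],"twist": 0,"hand": 0},{"translation": [0.1,0,0],"twist": 0,"hand": 0},{"translation": [0,0,0],"twist": 0,"hand": 0},{"translation": [0,0,0],"twist": 0,"hand": 0}]}}

```text
time: 11.0
tool_pos: [0.5297, -0.0144, 0.1232]
tool_rot: [-0.0, -0.013, 1.0, 0.0]
contact_force: [-2.0, 0.3, -0.4]
gripper_width: 0.154
grasp_force: 60.7
```

```bash
cat >> h.py <<'E'
def edge(name):
    c,im=shot("wrist",name);g=cv2.cvtColor(im,cv2.COLOR_RGB2GRAY).astype(int)
    # plate top rear edge row: strongest positive step then fall near rows 250..305
    for col in(275,280,285):
        p=g[250:305,col];d=p[3:]-p[:-3];print(col,"edge row",251.5+d.argmax(),d.max(),end=' | ')
    print()
E
python3 - <<'E'
from h import *
print(where(),state()['ft_torque']);edge("e1")
E
```

```text
(11.0, array([11.5,  0.6, 14.6]), 'yawerr', np.float64(0.0), array([-2. ,  0.3, -0.4]), 0.154) [ 0.0325  0.4274 -0.0432]
275 edge row 276.5 25 | 280 edge row 275.5 24 | 285 edge row 290.5 68 |
```

>>> {"method": "apply_moves", "body": {"targets": [{"translation": [0,0,0.02],"twist": 0,"hand": 0},{"translation": [0,0,0.02],"twist": 0,"hand": 0},{"translation": [0,0,0.02],"twist": 0,"hand": 0},{"translation": [0,0,0],"twist": 0,"hand": 0}]}}

```text
time: 11.45
tool_pos: [0.5305, -0.0146, 0.123]
tool_rot: [-0.001, -0.013, 1.0, -0.0]
contact_force: [-18.3, 0.7, 30.8]
gripper_width: 0.154
grasp_force: 65.2
```

Run:
```python
from h import *
print(where(),state()['ft_torque']);edge("e2")
```

```text
(11.45, array([12.3,  0.4, 14.4]), 'yawerr', np.float64(0.05), array([-18.3,   0.7,  30.8]), 0.154) [0.326  3.3174 0.0548]
275 edge row 275.5 25 | 280 edge row 275.5 24 | 285 edge row 289.5 60 |
```

>>> {"method": "apply_moves", "body": {"targets": [{"translation": [0,0,-0.06],"twist": 0,"hand": 0},{"translation": [0,0,-0.1],"twist": 0,"hand": 0},{"translation": [0,0,-0.1],"twist": 0,"hand": 0},{"translation": [0,0,-0.15],"twist": 0,"hand": 0},{"translation": [0,0,-0.1],"twist": 0,"hand": 0},{"translation": [0,0,0],"twist": 0,"hand": 0},{"translation": [0,0,0],"twist": 0,"hand": 0}]}}

```text
time: 12.2
tool_pos: [0.5306, -0.0145, 0.1689]
tool_rot: [0.001, -0.013, 1.0, -0.0]
contact_force: [0.8, -0.7, -3.4]
gripper_width: 0.159
grasp_force: 60.3
```

```bash
python3 look.py side top wrist
python3 - <<'E'
from h import *
import glob
f=sorted(glob.glob("pics/s12*wrist.png"))[-1];g=cv2.cvtColor(cv2.imread(f),cv2.COLOR_BGR2GRAY)
w=cv2.cvtColor(cv2.imread("pics/w4.png"),cv2.COLOR_BGR2GRAY)
for n,m in(("old",w),("new",g)):
  for c in(270,278,285,362,370):print(n,c,m[225:300,c].tolist())
  for r in(250,260,270,280):print(n,r,m[r,255:290].tolist(),m[r,355:390].tolist())
E
```

```text
(12.2, array([12.4,  0.5, 60.3]), 'yawerr', np.float64(0.01), array([ 0.8, -0.7, -3.4]), 0.159) [0.0291 0.0218 0.0486]
old 270 [161, 161, 163, 167, 171, 173, 174, 171, 170, 168, 170, 170, 171, 169, 166, 165, 167, 168, 171, 172, 173, 171, 169, 168, 169, 170, 170, 171, 173, 174, 172, 171, 168, 167, 167, 168, 171, 170, 170, 169, 168, 168, 166, 163, 160, 153, 143, 139, 132, 127, 124, 121, 121, 120, 119, 121, 121, 122, 120, 122, 121, 120, 119, 125, 143, 157, 160, 160, 160, 162, 167, 170, 173, 173, 173]
old 278 [168, 166, 166, 166, 167, 170, 174, 174, 174, 172, 168, 169, 173, 175, 175, 175, 174, 173, 169, 167, 168, 163, 149, 135, 129, 126, 124, 123, 122, 122, 122, 122, 122, 122, 122, 122, 121, 122, 122, 121, 120, 121, 119, 121, 121, 121, 120, 121, 122, 121, 122, 122, 122, 122, 121, 121, 121, 119, 119, 118, 118, 118, 116, 121, 140, 152, 156, 155, 156, 148, 118, 96, 94, 96, 100]
old 285 [162, 164, 165, 167, 169, 169, 169, 169, 170, 169, 167, 166, 166, 167, 166, 169, 167, 149, 117, 99, 96, 102, 117, 122, 121, 119, 119, 121, 120, 120, 120, 120, 119, 119, 118, 119, 118, 118, 118, 117, 117, 117,
[... 4526 characters left out ...]
6, 100, 103, 102, 104, 106, 108, 107]
new 270 [140, 138, 139, 139, 139, 135, 110, 80, 70, 85, 116, 131, 135, 135, 136, 135, 134, 134, 135, 136, 135, 135, 134, 132, 129, 129, 129, 131, 133, 135, 135, 135, 134, 134, 133] [87, 87, 87, 87, 87, 87, 86, 87, 86, 86, 85, 87, 87, 87, 87, 85, 86, 87, 87, 88, 89, 88, 85, 83, 80, 83, 92, 103, 105, 104, 104, 104, 104, 104, 104]
new 280 [143, 138, 139, 139, 140, 137, 121, 102, 117, 146, 159, 161, 162, 163, 162, 160, 160, 162, 162, 162, 161, 158, 156, 154, 153, 156, 156, 159, 161, 162, 162, 161, 160, 159, 159] [97, 97, 98, 97, 97, 97, 97, 97, 96, 96, 96, 95, 96, 96, 96, 96, 95, 96, 95, 97, 97, 97, 97, 94, 87, 87, 94, 102, 104, 105, 106, 106, 105, 104, 103]
```

It is pitched about 8–9° nose-down, and the weight suggests about 4 balls in the cup. I'll lower it and drag it backwards with light pressure, so friction rotates it flat.

>>> {"method": "apply_moves", "body": {"targets": [{"translation": [0.1,0,0.1],"twist": 0,"hand": 0},{"translation": [0,0,0.15],"twist": 0,"hand": 0},{"translation": [0,0,0.15],"twist": 0,"hand": 0},{"translation": [0.05,0,0.07],"twist": 0,"hand": 0},{"translation": [0.07,0,0],"twist": 0,"hand": 0},{"translation": [0.07,0,0],"twist": 0,"hand": 0},{"translation": [0.07,0,0],"twist": 0,"hand": 0}]}}

```text
time: 13.2
tool_pos: [0.4935, -0.0153, 0.1203]
tool_rot: [-0.001, -0.013, 1.0, 0.0]
contact_force: [-1.0, -0.1, -2.3]
gripper_width: 0.159
grasp_force: 58.3
```

Run:
```python
from h import *
print(where(),state()['ft_torque']);edge("e3")
```

```text
(13.2, array([-24.7,   0.7,  11.7]), 'yawerr', np.float64(0.01), array([-1. , -0.1, -2.3]), 0.159) [0.0446 0.1012 0.0422]
275 edge row 281.5 42 | 280 edge row 281.5 39 | 285 edge row 296.5 51 |
```

>>> {"method": "apply_moves", "body": {"targets": [{"translation": [0.04,0,0.01],"twist": 0,"hand": 0},{"translation": [0.06,0,0.01],"twist": 0,"hand": 0},{"translation": [0.07,0,0],"twist": 0,"hand": 0},{"translation": [0.07,0,0],"twist": 0,"hand": 0},{"translation": [0.07,0,0],"twist": 0,"hand": 0}]}}

```text
time: 13.75
tool_pos: [0.4626, -0.0162, 0.1192]
tool_rot: [-0.0, -0.013, 1.0, -0.0]
contact_force: [-0.5, -0.3, -2.8]
gripper_width: 0.156
grasp_force: 58.4
```

Run:
```python
from h import *
print(where(),state()['ft_torque']);edge("e4")
```

```text
(13.75, array([-55.6,   0.6,  10.6]), 'yawerr', np.float64(0.01), array([-0.5, -0.3, -2.8]), 0.156) [-0.0489  0.0565  0.0475]
275 edge row 281.5 39 | 280 edge row 281.5 39 | 285 edge row 296.5 55 |
```

>>> {"method": "apply_moves", "body": {"targets": [{"translation": [0.03,0,0.02],"twist": 0,"hand": 0},{"translation": [0.03,0,0.01],"twist": 0,"hand": 0},{"translation": [0.04,0,0],"twist": 0,"hand": 0},{"translation": [0.03,0,0],"twist": 0,"hand": 0}]}}

```text
time: 14.2
tool_pos: [0.4529, -0.017, 0.1189]
tool_rot: [0.004, -0.013, 1.0, -0.001]
contact_force: [6.2, -0.1, 4.1]
gripper_width: 0.15
grasp_force: 59.4
```

Run:
```python
from h import *
print(where(),state()['ft_torque']);edge("e5")
```

```text
(14.2, array([-65.3,   0.1,  10.3]), 'yawerr', np.float64(0.0), array([ 6.2, -0.1,  4.1]), 0.15) [ 0.1289 -1.4153  0.0042]
275 edge row 282.5 47 | 280 edge row 282.5 44 | 285 edge row 282.5 47 |
```

>>> {"method": "apply_moves", "body": {"targets": [{"translation": [-0.05,0,-0.1],"twist": 0,"hand": 0},{"translation": [0,0,-0.2],"twist": 0,"hand": 0},{"translation": [0,0,-0.25],"twist": 0,"hand": 0},{"translation": [0,0,-0.25],"twist": 0,"hand": 0},{"translation": [0,0,-0.2],"twist": 0,"hand": 0},{"translation": [0,0,0],"twist": 0,"hand": 0},{"translation": [0,0,0],"twist": 0,"hand": 0}]}}

```text
time: 14.95
tool_pos: [0.4544, -0.0163, 0.2151]
tool_rot: [-0.001, -0.013, 1.0, 0.0]
contact_force: [0.1, -0.2, -3.7]
gripper_width: 0.156
grasp_force: 58.7
```

```bash
python3 look.py side top
python3 - <<'E'
from h import *
import glob
c=get_calibration("side");im=cv2.imread(sorted(glob.glob("pics/s1*side.png"),key=lambda f:float(f[6:-8]))[-1])
u=where()[1];c0,s=np.cos(BIN[2]),np.sin(BIN[2]);R=np.array([[c0,-s,0],[s,c0,0],[0,0,1]])
o=R@(np.array([u[0],u[1],u[2]])/1e3)+[BIN[0],BIN[1],0];o=np.array(o)
M=[(-28.5,-27,0),(-28.5,-27,62),(45,-27,0),(25.5,-27,26),(-37,-7,132),(0,0,14)];p=proj(c,np.array(M)/1e3@R.T+o);print(p)
cx,cy=p[5].astype(int);cr=im[cy-45:cy+30,cx-45:cx+45];print(cx,cy)
cv2.imwrite("pics/z6.png",cv2.resize(cr,None,fx=7,fy=7,interpolation=cv2.INTER_CUBIC))
E
```

```text
(14.95, array([-63.8,   0.7, 106.5]), 'yawerr', np.float64(0.01), array([ 0.1, -0.2, -3.7]), 0.156) [-0.0384  0.0486  0.0174]
top 0.4 [92. 19. 30.]
[[313.3279 257.7147]
 [312.613  235.0274]
 [352.0148 255.829 ]
 [341.9417 247.0225]
 [306.4048 199.5089]
 [327.4357 241.5694]]
327 241
```

View pics/z6.png

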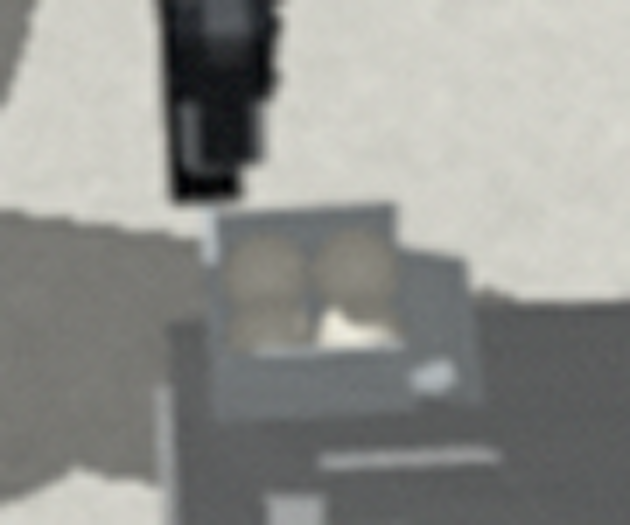

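The side view shows exactly four level balls and no heap. The scoop is straight again, having slid about 4.5 mm up and 2.5 mm back in the grip. I'll correct the offsets and push gently into the pile again for the heap.

```bash
sed -i 's/GX=.0275;GZ=.1086/GX=.025;GZ=.104/' h.py
python3 - <<'E'
from h import *
print(where());plan([(cup(-60,0,60),BIN[2],.03),(cup(-55,0,17.2),None,.02),(cup(-40,0,16),None,.008),(cup(5,0,13.7),None,.015),(cup(25,0,12.7),None,.01)],0)
E
```

```text
(15.15, array([-66.6,   0.8, 110.2]), 'yawerr', np.float64(0.01), array([-0.3,  0.2, -3.2]), 0.15)
[{"translation":[-0.03,0.0,0.25],"twist":0.0,"hand":0},{"translation":[-0.04,-0.01,0.25],"twist":0.0,"hand":0},{"translation":[-0.02,0.0,0.14],"twist":-0.0,"hand":0},{"translation":[-0.01,0.0,0.15],"twist":-0.0,"hand":0},{"translation":[-0.02,0.0,0.14],"twist":-0.0,"hand":0},{"translation":[-0.07,0.0,0.01],"twist":-0.0,"hand":0},{"translation":[-0.08,0.0,0.0],"twist":-0.0,"hand":0},{"translation":[-0.15,0.0,0.01],"twist":-0.0,"hand":0}]
[{"translation":[-0.15,0.0,0.01],"twist":-0.0,"hand":0},{"translation":[-0.15,0.0,0.01],"twist":-0.0,"hand":0},{"translation":[-0.1,0.0,0.0],"twist":-0.0,"hand":0},{"translation":[-0.1,0.0,0.01],"twist":-0.0,"hand":0}]
end [ 0.5461 -0.0148  0.1162] 0.026258141347109434 12
```

>>> {"method": "apply_moves", "body": {"targets": [{"translation": [-0.03,0,0.25],"twist": 0,"hand": 0},{"translation": [-0.04,-0.01,0.25],"twist": 0,"hand": 0},{"translation": [-0.02,0,0.14],"twist": 0,"hand": 0},{"translation": [-0.01,0,0.15],"twist": 0,"hand": 0},{"translation": [-0.02,0,0.14],"twist": 0,"hand": 0},{"translation": [-0.07,0,0.01],"twist": 0,"hand": 0},{"translation": [-0.08,0,0],"twist": 0,"hand": 0},{"translation": [-0.15,0,0.01],"twist": 0,"hand": 0}]}}

```text
time: 15.95
tool_pos: [0.4985, -0.0164, 0.1223]
tool_rot: [0.001, -0.013, 1.0, -0.0]
contact_force: [-0.7, 0.1, -3.2]
gripper_width: 0.153
grasp_force: 58.6
```

>>> {"method": "apply_moves", "body": {"targets": [{"translation": [-0.15,0,0.01],"twist": 0,"hand": 0},{"translation": [-0.15,0,0.01],"twist": 0,"hand": 0},{"translation": [-0.1,0,0],"twist": 0,"hand": 0},{"translation": [-0.05,0,0],"twist": 0,"hand": 0},{"translation": [0,0,0],"twist": 0,"hand": 0},{"translation": [0,0,0],"twist": 0,"hand": 0}]}}

```text
time: 16.55
tool_pos: [0.5424, -0.0151, 0.1197]
tool_rot: [0.0, -0.013, 1.0, -0.0]
contact_force: [-0.1, 0.9, -3.5]
gripper_width: 0.152
grasp_force: 58.8
```

Run:
```python
from h import *
print(where(),state()['ft_torque']);edge("e6")
```

```text
(16.55, array([21.7, -0.4, 15.7]), 'yawerr', np.float64(0.01), array([-0.1,  0.9, -3.5]), 0.152) [0.0067 0.1947 0.0133]
275 edge row 275.5 33 | 280 edge row 274.5 32 | 285 edge row 291.5 46 |
```

Run:
```python
from h import *
for n in("e5","e6"):
    g=cv2.cvtColor(cv2.imread(f"pics/{n}.png"),cv2.COLOR_BGR2GRAY)
    for c in(275,280,366):print(n,c,g[215:300,c].tolist())
for i in range(4):print(where()[1])
```

```text
e5 275 [104, 106, 106, 103, 103, 103, 105, 104, 104, 103, 103, 102, 104, 103, 105, 105, 103, 103, 104, 106, 105, 104, 103, 104, 105, 103, 102, 111, 128, 136, 137, 136, 136, 136, 134, 121, 100, 89, 88, 88, 88, 87, 94, 116, 125, 124, 125, 125, 123, 123, 122, 123, 122, 123, 123, 123, 124, 124, 123, 123, 123, 124, 124, 125, 123, 123, 121, 130, 156, 168, 168, 167, 167, 166, 156, 154, 160, 161, 163, 163, 162, 161, 161, 162, 163]
e5 280 [104, 104, 106, 105, 104, 103, 105, 105, 103, 102, 103, 103, 104, 103, 105, 105, 103, 104, 105, 106, 104, 105, 104, 104, 105, 103, 102, 111, 128, 135, 137, 137, 136, 137, 133, 121, 100, 88, 87, 86, 87, 87, 94, 115, 123, 124, 123, 123, 123, 123, 121, 122, 120, 121, 121, 121, 119, 119, 118, 119, 120, 119, 118, 118, 119, 119, 118, 127, 152, 162, 165, 164, 165, 156, 118, 88, 82, 85, 83, 84, 83, 83, 82, 83, 82]
e5 366 [104, 105, 105, 105, 105, 104, 104, 105, 104, 104, 102, 102, 102, 104, 104, 104, 103, 103, 104, 105, 105, 103, 104, 105, 105, 103, 101, 110, 128, 137, 138, 137, 137, 137, 134, 121, 99, 89, 87, 87, 86, 86, 87, 93, 99, 104, 112, 116, 113, 101, 92, 88,
[... 704 characters left out ...]
7, 137, 137, 139, 138, 138, 137, 138, 137, 137, 136, 136, 135, 135, 135, 133, 133, 132, 132, 133, 132, 131, 131, 132, 132, 131, 133, 133, 132, 133, 138, 154, 165, 169, 169, 169, 162, 135, 114, 106, 101, 97, 94, 91, 88, 86, 87, 87, 86, 86, 86, 85, 86, 87, 89, 92]
e6 366 [137, 136, 137, 137, 136, 137, 137, 137, 136, 133, 133, 132, 132, 126, 104, 90, 92, 95, 95, 93, 93, 94, 95, 94, 95, 94, 94, 94, 92, 92, 92, 92, 91, 91, 90, 90, 91, 90, 90, 91, 90, 90, 91, 92, 91, 93, 92, 90, 92, 91, 91, 91, 90, 91, 90, 91, 90, 90, 90, 92, 97, 101, 102, 102, 102, 102, 96, 94, 93, 93, 94, 95, 96, 96, 96, 97, 98, 99, 98, 99, 97, 99, 99, 100, 100]
[21.4 -0.4 15.5]
[21.4 -0.4 15.5]
[21.4 -0.4 15.5]
[21.4 -0.4 15.5]
```

It has pitched again. The remaining balls had spread into one layer and the nose hit them at speed. From here I'll go quasi-statically: raise slightly and push slowly.

>>> {"method": "apply_moves", "body": {"targets": [{"translation": [0,0,-0.01],"twist": 0,"hand": 0},{"translation": [-0.03,0,0],"twist": 0,"hand": 0},{"translation": [-0.03,0,0],"twist": 0,"hand": 0},{"translation": [-0.03,0,0],"twist": 0,"hand": 0},{"translation": [-0.03,0,0],"twist": 0,"hand": 0},{"translation": [-0.03,0,0],"twist": 0,"hand": 0}]}}

```text
time: 17.2
tool_pos: [0.5563, -0.0146, 0.1192]
tool_rot: [-0.002, -0.013, 1.0, 0.0]
contact_force: [-2.7, -0.1, -5.5]
gripper_width: 0.155
grasp_force: 58.8
```

>>> {"method": "apply_moves", "body": {"targets": [{"translation": [0,0,0],"twist": 0,"hand": 0},{"translation": [-0.02,0,0],"twist": 0,"hand": 0},{"translation": [-0.02,0,0],"twist": 0,"hand": 0},{"translation": [-0.02,0,0],"twist": 0,"hand": 0}]}}

```text
time: 17.6
tool_pos: [0.5637, -0.0146, 0.1205]
tool_rot: [0.0, -0.013, 1.0, -0.0]
contact_force: [-1.4, -0.0, -4.7]
gripper_width: 0.156
grasp_force: 58.8
```

Run:
```python
from h import *
print(where(),state()['ft_torque']);edge("e7")
print([(r['score'],int(r['pixels'].sum()),np.argwhere(r['pixels']).min(0),np.argwhere(r['pixels']).max(0)) for r in regions_of("wrist","ball0_center")])
```

```text
(17.6, array([43. , -0.4, 16.5]), 'yawerr', np.float64(0.01), array([-1.4, -0. , -4.7]), 0.156) [-0.0062  0.4407 -0.0271]
275 edge row 274.5 34 | 280 edge row 274.5 34 | 285 edge row 288.5 69 | 
[]
```

>>> {"method": "apply_moves", "body": {"targets": [{"translation": [-0.02,0,0],"twist": 0,"hand": 0},{"translation": [-0.02,0,0],"twist": 0,"hand": 0},{"translation": [-0.02,0,0],"twist": 0,"hand": 0},{"translation": [-0.02,0,0],"twist": 0,"hand": 0},{"translation": [-0.02,0,0],"twist": 0,"hand": 0}]}}

```text
time: 18.2
tool_pos: [0.5735, -0.0143, 0.1203]
tool_rot: [0.0, -0.013, 1.0, -0.0]
contact_force: [-0.6, -0.2, -4.3]
gripper_width: 0.156
grasp_force: 58.8
```

>>> {"method": "apply_moves", "body": {"targets": [{"translation": [-0.02,0,0],"twist": 0,"hand": 0},{"translation": [-0.02,0,0],"twist": 0,"hand": 0},{"translation": [-0.02,0,0],"twist": 0,"hand": 0},{"translation": [-0.02,0,0],"twist": 0,"hand": 0},{"translation": [-0.02,0,0],"twist": 0,"hand": 0}]}}

```text
time: 18.7
tool_pos: [0.5827, -0.014, 0.12]
tool_rot: [-0.001, -0.013, 1.0, 0.0]
contact_force: [-3.7, -0.1, -4.7]
gripper_width: 0.155
grasp_force: 58.8
```

Run:
```python
from h import *
print(where(),state()['ft_torque']);edge("e8")
```

```text
(18.7, array([62. , -0.3, 16. ]), 'yawerr', np.float64(0.02), array([-3.7, -0.1, -4.7]), 0.155) [ 0.0019  0.9179 -0.0064]
275 edge row 274.5 32 | 280 edge row 291.5 42 | 285 edge row 290.5 74 |
```

>>> {"method": "apply_moves", "body": {"targets": [{"translation": [-0.02,0,-0.01],"twist": 0,"hand": 0},{"translation": [-0.02,0,-0.02],"twist": 0,"hand": 0},{"translation": [-0.02,0,-0.03],"twist": 0,"hand": 0},{"translation": [-0.02,0,-0.03],"twist": 0,"hand": 0}]}}

```text
time: 19.15
tool_pos: [0.5918, -0.0138, 0.1298]
tool_rot: [0.001, -0.013, 1.0, -0.0]
contact_force: [-2.4, 0.6, -4.4]
gripper_width: 0.155
grasp_force: 58.7
```

>>> {"method": "apply_moves", "body": {"targets": [{"translation": [-0.02,0,-0.03],"twist": 0,"hand": 0},{"translation": [-0.02,0,-0.03],"twist": 0,"hand": 0},{"translation": [-0.01,0,-0.03],"twist": 0,"hand": 0},{"translation": [0,0,-0.03],"twist": 0,"hand": 0}]}}

```text
time: 19.55
tool_pos: [0.597, -0.0136, 0.1421]
tool_rot: [0.001, -0.013, 1.0, -0.0]
contact_force: [0.1, -0.1, -4.0]
gripper_width: 0.155
grasp_force: 58.8
```

Run:
```python
from h import *
print(where(),state()['ft_torque']);edge("e9")
```

```text
(19.55, array([76.3, -0.4, 38.1]), 'yawerr', np.float64(0.01), array([ 0.1, -0.1, -4. ]), 0.155) [0.1323 0.2273 0.0516]
275 edge row 274.5 32 | 280 edge row 291.5 36 | 285 edge row 274.5 32 |
```

>>> {"method": "apply_moves", "body": {"targets": [{"translation": [0,0,-0.08],"twist": 0,"hand": 0},{"translation": [0,0,-0.12],"twist": 0,"hand": 0},{"translation": [0.03,0,-0.12],"twist": 0,"hand": 0},{"translation": [0.08,0,-0.08],"twist": 0,"hand": 0},{"translation": [0.12,0,0],"twist": 0,"hand": 0},{"translation": [0.15,0,0],"twist": 0,"hand": 0},{"translation": [0.15,0,0],"twist": 0,"hand": 0},{"translation": [0.12,0,0],"twist": 0,"hand": 0}]}}

```text
time: 20.4
tool_pos: [0.5296, -0.0153, 0.1811]
tool_rot: [-0.0, -0.013, 1.0, -0.0]
contact_force: [0.9, 0.4, -3.8]
gripper_width: 0.153
grasp_force: 58.9
```

>>> {"method": "apply_moves", "body": {"targets": [{"translation": [0.08,0,0],"twist": 0,"hand": 0},{"translation": [0.04,0,0],"twist": 0,"hand": 0},{"translation": [0,0,0],"twist": 0,"hand": 0},{"translation": [0,0,0],"twist": 0,"hand": 0}]}}

```text
time: 20.8
tool_pos: [0.5196, -0.0158, 0.1815]
tool_rot: [0.0, -0.013, 1.0, -0.0]
contact_force: [0.1, -0.2, -3.6]
gripper_width: 0.152
grasp_force: 58.9
```

```bash
python3 look.py side
python3 - <<'E'
from h import *
import glob
f=sorted(glob.glob("pics/s*side.png"),key=lambda f:float(f[6:-8]))[-1] if 0 else max(glob.glob("pics/s[0-9]*side.png"),key=lambda f:float(f[6:-8]));print(f)
c=get_calibration("side");im=cv2.imread(f);g=cv2.cvtColor(im,cv2.COLOR_BGR2GRAY)
u=where()[1];c0,s=np.cos(BIN[2]),np.sin(BIN[2]);R=np.array([[c0,-s,0],[s,c0,0],[0,0,1]])
o=R@(u/1e3)+[BIN[0],BIN[1],0]
M=[(-28.5,-27,0),(-28.5,-27,62),(45,-27,0),(0,0,14),(0,0,30)];p=proj(c,np.array(M)/1e3@R.T+o);print(p)
cx,cy=p[3].astype(int);print(cx,cy)
for r in range(cy-26,cy+24):print(r,' '.join(f"{v:3d}" for v in g[r,cx-28:cx+30]))
E
```

```text
(20.8, array([-1.1, -0.5, 77.5]), 'yawerr', np.float64(0.01), array([ 0.1, -0.2, -3.6]), 0.152) [-0.0097  0.0474 -0.0109]
pics/s20.80side.png
[[346.3378 266.3632]
 [346.9415 244.4462]
 [384.2613 264.4955]
 [359.9396 250.4429]
 [360.2235 244.8338]]
359 250
224 207 208 207 207 208 207 211 209 170  85  14  23  61  87  80  53  30  20  27  19  24  27  39  79 132 182 204 209 211 210 210 208 207 205 207 207 204 206 207 210 212 210 206 208 205 208 209 209 208 209 209 208 208 209 208 209 211 210
225 210 208 209 211 212 211 214 210 170  86  16  20  63  89  83  60  28  25  23  20  22  25  36  82 138 186 207 209 207 211 212 212 209 209 211 211 208 205 207 213 213 210 208 206 205 207 211 210 209 206 207 207 211 212 211 214 211 211
226 211 208 208 209 212 210 213 207 165  79  15  26  64  90  82  54  28  21  27  21  23  21  40  86 142 186 205 206 209 211 213 213 212 214 215 212 208 207 209 210 209 208 207 206 207 211 213 212 210 207 206 209 211 213 216 217 215 215
227 211 210 207 207 206 207 210 205 163  74   9  26  70  92  83  55  27  25  25  23  21  29  44  89 146 188 205 206 209 212 212 213 211 
[... 10255 characters left out ...]
 124 127 128 126 127 126 131 133 132 133 138 141 141 141 139 141 145 148 144 137 136 138 136 133 127 120 120 124 126 128 130 119 106  98  98  97  95  97  97 100 100  98  99  98  98  98  99  99  99 101  96  98  98  96  95  93  94
272 151 154 159 160 158 160 159 160 159 158 158 160 161 161 160 160 159 158 162 160 150 136 125 121 116 117 121 124 130 132 132 132 121 102  97  99 100  99  99 100  98  98  98  98  98  98  99  97  97  97  96  97  97  99  97  96  93  94
273 164 162 164 165 165 164 160 164 162 162 162 162 162 159 163 160 162 159 161 161 155 150 139 126 112 111 119 127 130 132 136 134 121 103  96  97  97  98  97  97  96  96  96  98  97  97  97  95  99  96  96  96  96  97  94  95  95  93
```

The side pixels show a fully visible lit ball at (357,250) sitting over the cup balls, and a second one behind it near (353,239), so it is heaped. I'll move to the rear, set the scoop on the bin floor and regrip, which gives a defined attitude before the strike.

>>> {"method": "apply_moves", "body": {"targets": [{"translation": [0.06,0,0.05],"twist": 0,"hand": 0},{"translation": [0.1,0,0.1],"twist": 0,"hand": 0},{"translation": [0.12,0,0.12],"twist": 0,"hand": 0},{"translation": [0.12,0,0.12],"twist": 0,"hand": 0},{"translation": [0.06,0,0.1],"twist": 0,"hand": 0},{"translation": [0.03,0,0.05],"twist": 0,"hand": 0},{"translation": [0,0,0],"twist": 0,"hand": 0},{"translation": [0,0,0],"twist": 0,"hand": 0}]}}

```text
time: 21.7
tool_pos: [0.4709, -0.0171, 0.1278]
tool_rot: [0.001, -0.013, 1.0, -0.0]
contact_force: [-0.0, -0.2, -4.5]
gripper_width: 0.154
grasp_force: 58.9
```

>>> {"method": "apply_moves", "body": {"targets": [{"translation": [0,0,0.02],"twist": 0,"hand": 0},{"translation": [0,0,0.02],"twist": 0,"hand": 0},{"translation": [0,0,0],"twist": 0,"hand": 0},{"translation": [0,0,0],"twist": 0,"hand": 0}]}}

```text
time: 22.1
tool_pos: [0.4704, -0.017, 0.1233]
tool_rot: [0.0, -0.013, 1.0, -0.0]
contact_force: [-0.2, 1.3, -4.0]
gripper_width: 0.155
grasp_force: 58.9
```

Run:
```python
from h import *
print(where(),state()['ft_torque']);edge("e10")
```

```text
(22.1, array([-50.3,  -0.4,  19.3]), 'yawerr', np.float64(0.01), array([-0.2,  1.3, -4. ]), 0.155) [-0.0394  0.0106  0.0414]
275 edge row 288.5 42 | 280 edge row 287.5 71 | 285 edge row 287.5 80 |
```

>>> {"method": "apply_moves", "body": {"targets": [{"translation": [0,0,0.02],"twist": 0,"hand": 0},{"translation": [0,0,0.02],"twist": 0,"hand": 0},{"translation": [0,0,0],"twist": 0,"hand": 0},{"translation": [0,0,0],"twist": 0,"hand": 0}]}}

```text
time: 22.55
tool_pos: [0.4702, -0.017, 0.1191]
tool_rot: [-0.0, -0.013, 1.0, 0.0]
contact_force: [0.8, 0.1, -3.8]
gripper_width: 0.157
grasp_force: 58.9
```

>>> {"method": "apply_moves", "body": {"targets": [{"translation": [0,0,0.01],"twist": 0,"hand": 0},{"translation": [0,0,0.01],"twist": 0,"hand": 0},{"translation": [0,0,0],"twist": 0,"hand": 0},{"translation": [0,0,0],"twist": 0,"hand": 0}]}}

```text
time: 22.95
tool_pos: [0.4705, -0.0171, 0.1185]
tool_rot: [0.0, -0.013, 1.0, -0.0]
contact_force: [-4.6, -0.0, 6.5]
gripper_width: 0.155
grasp_force: 60.1
```

Run:
```python
from h import *
print(where(),state()['ft_torque'])
c,im=shot("wrist","e11");g=cv2.cvtColor(im,cv2.COLOR_RGB2GRAY)
for col in(272,280,366):print(g[215:300,col].tolist())
```

```text
(22.95, array([-50.2,  -0.5,  14.5]), 'yawerr', np.float64(0.02), array([-4.6, -0. ,  6.5]), 0.155) [0.098  0.8314 0.0424]
[135, 131, 108, 88, 82, 83, 81, 82, 83, 82, 82, 82, 81, 81, 81, 81, 81, 81, 79, 80, 78, 79, 81, 83, 84, 90, 93, 102, 109, 114, 121, 127, 127, 128, 130, 130, 130, 130, 129, 130, 130, 131, 130, 129, 129, 129, 129, 129, 128, 128, 128, 128, 128, 128, 129, 129, 129, 130, 129, 134, 150, 161, 164, 164, 164, 158, 124, 95, 87, 84, 81, 78, 76, 79, 92, 104, 115, 124, 134, 139, 139, 142, 144, 145, 145]
[135, 130, 108, 88, 83, 82, 82, 82, 82, 82, 83, 82, 82, 83, 85, 87, 88, 88, 88, 87, 95, 118, 127, 128, 128, 129, 128, 128, 129, 129, 129, 129, 129, 128, 128, 129, 129, 128, 128, 128, 127, 126, 126, 127, 126, 124, 125, 123, 124, 124, 124, 124, 124, 124, 124, 125, 123, 125, 125, 130, 145, 155, 157, 158, 159, 154, 125, 102, 96, 100, 107, 112, 112, 125, 160, 175, 178, 180, 182, 182, 183, 185, 183, 184, 184]
[136, 131, 109, 89, 84, 84, 84, 84, 83, 84, 83, 83, 83, 84, 84, 84, 85, 85, 86, 87, 87, 96, 119, 129, 129, 129, 129, 128, 127, 127, 126, 125, 125, 125, 125, 124, 124, 124, 124, 125, 125, 125, 126, 122, 102, 90, 89, 90, 87, 87, 91, 100, 101, 90, 85, 84, 85, 83, 84, 86, 90, 93, 95, 95, 94, 93, 89, 87, 88, 89, 91, 92, 96, 95, 97, 98, 99, 100, 101, 101, 102, 101, 103, 102, 103]
```

The row shifts, 14 px at the top and 11.5 px at the bottom, mean the scoop slid about 10 mm back in the pads and stayed level. I'll regrip centred while it stands on the floor.

>>> {"method": "apply_moves", "body": {"targets": [{"translation": [0,0,-0.01],"twist": 0,"hand": 0},{"translation": [0,0,0],"twist": 0,"hand": 0},{"translation": [0,0,0],"twist": 0,"hand": 0.22},{"translation": [0,0,0],"twist": 0,"hand": 0.28},{"translation": [0,0,0],"twist": 0,"hand": 0.3},{"translation": [0,0,0],"twist": 0,"hand": 0.3}]}}

```text
time: 23.6
tool_pos: [0.4705, -0.017, 0.1184]
tool_rot: [0.0, -0.013, 1.0, -0.0]
contact_force: [0.4, 0.2, 0.2]
gripper_width: 0.302
grasp_force: 0.0
```

```bash
cat > bar.py <<'E'
from h import *
import sys
print(where(),state()['ft_torque'])
c,im=shot("wrist",sys.argv[1]);g=cv2.cvtColor(im,cv2.COLOR_RGB2GRAY)
for col in(272,280,286,358,366):print(col,g[215:305,col].tolist())
E
python3 bar.py e12
```

```text
(23.6, array([-50.2,  -0.5,  14.4]), 'yawerr', np.float64(0.01), array([0.4, 0.2, 0.2]), 0.302) [-0.0023 -0.0393  0.0538]
272 [137, 132, 110, 90, 84, 84, 84, 83, 84, 84, 84, 84, 84, 83, 83, 82, 82, 82, 82, 81, 80, 81, 81, 85, 89, 94, 102, 110, 115, 122, 127, 128, 130, 130, 132, 131, 131, 131, 131, 131, 132, 131, 131, 131, 130, 129, 129, 130, 129, 129, 129, 130, 129, 130, 130, 132, 131, 131, 138, 158, 167, 168, 168, 168, 160, 124, 94, 88, 87, 88, 85, 79, 75, 83, 97, 112, 125, 135, 141, 144, 139, 120, 110, 107, 105, 103, 102, 102, 103, 102]
280 [137, 132, 110, 89, 84, 83, 84, 84, 84, 83, 84, 83, 83, 84, 86, 89, 90, 90, 89, 88, 96, 119, 129, 130, 130, 129, 131, 130, 131, 130, 130, 131, 130, 130, 131, 130, 130, 129, 130, 129, 128, 128, 128, 126, 127, 126, 126, 125, 125, 125, 125, 125, 125, 125, 126, 126, 126, 126, 131, 152, 160, 161, 161, 161, 155, 119, 97, 97, 99, 113, 150, 167, 172, 174, 177, 179, 182, 184, 185, 187, 177, 132, 103, 102, 103, 102, 102, 102, 103, 102]
286 [137, 132, 112, 89, 86, 84, 85, 85, 84, 84, 83, 84, 84, 84, 85, 88, 89, 87, 88, 85, 95, 117, 126, 126, 127, 126, 127,
[... 430 characters left out ...]
128, 127, 128, 127, 128, 127, 127, 128, 128, 129, 128, 127, 129, 128, 129, 129, 129, 129, 129, 128, 128, 129, 128, 128, 127, 127, 127, 127, 127, 127, 126, 133, 153, 162, 162, 164, 155, 125, 101, 96, 98, 101, 102, 103, 104, 104, 105, 106, 106, 107, 108, 107, 109, 104, 78, 60, 56, 55, 48, 43, 38, 36, 31]
366 [138, 134, 111, 91, 86, 86, 85, 84, 84, 86, 84, 84, 84, 84, 85, 86, 86, 88, 88, 88, 88, 97, 121, 130, 132, 131, 130, 128, 128, 129, 128, 128, 126, 126, 126, 125, 125, 125, 126, 126, 126, 127, 127, 123, 104, 91, 89, 90, 90, 90, 92, 102, 102, 93, 85, 85, 85, 86, 86, 94, 96, 96, 96, 97, 95, 92, 90, 88, 89, 92, 93, 95, 97, 98, 99, 99, 101, 102, 103, 104, 99, 81, 70, 69, 69, 70, 68, 69, 69, 70]
```

>>> {"method": "apply_moves", "body": {"targets": [{"translation": [0.05,0,0],"twist": 0,"hand": 0.3},{"translation": [0.04,0,0],"twist": 0,"hand": 0.3},{"translation": [0,0,0],"twist": 0,"hand": 0.3},{"translation": [0,0,0],"twist": 0,"hand": 0},{"translation": [0,0,0],"twist": 0,"hand": 0},{"translation": [0,0,0],"twist": 0,"hand": 0},{"translation": [0,0,0],"twist": 0,"hand": 0},{"translation": [0,0,0],"twist": 0,"hand": 0}]}}

```text
time: 24.45
tool_pos: [0.4613, -0.0173, 0.1184]
tool_rot: [-0.0, -0.013, 1.0, -0.0]
contact_force: [-1.9, -1.9, 1.8]
gripper_width: 0.156
grasp_force: 59.1
```

```bash
sed -i 's/GX=.025;GZ=.104/GX=.027;GZ=.104/' h.py; python3 bar.py e13 | cut -c1-400
```

```text
(24.45, array([-57.4,  -0.5,  14.4]), 'yawerr', np.float64(0.02), array([-1.9, -1.9,  1.8]), 0.156) [-0.0791  0.296  -0.0035]
272 [103, 102, 102, 102, 104, 104, 105, 104, 104, 105, 102, 101, 111, 128, 135, 136, 135, 135, 135, 134, 121, 96, 81, 80, 79, 80, 80, 79, 78, 78, 78, 78, 77, 76, 77, 78, 76, 75, 75, 75, 74, 79, 81, 87, 96, 102, 109, 114, 119, 125, 127, 129, 129, 128, 131, 129, 130, 130, 130, 130, 129, 129, 131, 129, 129, 128, 128, 127, 126, 128, 128, 127, 127, 128, 128, 129, 129, 140, 158, 164, 165, 165, 160, 129,
280 [103, 104, 102, 103, 104, 104, 104, 103, 104, 104, 103, 101, 112, 128, 135, 135, 136, 135, 135, 134, 122, 98, 84, 82, 83, 82, 83, 82, 84, 87, 88, 89, 88, 88, 87, 95, 119, 128, 129, 128, 128, 128, 129, 129, 128, 128, 128, 130, 129, 129, 129, 129, 129, 129, 129, 128, 127, 127, 126, 126, 127, 126, 125, 124, 124, 124, 124, 124, 124, 123, 124, 124, 123, 123, 124, 124, 125, 134, 151, 158, 158, 159, 
286 [103, 104, 102, 101, 103, 104, 103, 102, 103, 103, 103, 102, 111, 128, 135, 135, 135, 136, 135, 134, 122, 98, 85, 83, 85, 84, 85, 84, 85, 85, 86, 86, 87, 86, 85, 94, 11
[... 330 characters left out ...]
34, 122, 98, 84, 84, 83, 83, 83, 84, 84, 84, 85, 86, 85, 85, 85, 85, 93, 117, 125, 126, 124, 125, 125, 126, 126, 125, 125, 126, 127, 125, 126, 126, 125, 125, 127, 127, 126, 127, 126, 127, 127, 128, 128, 127, 127, 127, 123, 102, 89, 88, 89, 89, 88, 88, 89, 88, 88, 91, 95, 95, 96, 96, 95, 97, 98, 99,
366 [103, 105, 103, 101, 103, 103, 103, 103, 104, 104, 103, 102, 111, 129, 136, 137, 136, 135, 136, 135, 123, 99, 84, 84, 83, 83, 83, 82, 83, 83, 83, 83, 85, 85, 85, 86, 94, 117, 127, 129, 129, 129, 129, 125, 115, 108, 106, 107, 108, 117, 121, 116, 98, 86, 83, 82, 82, 84, 84, 84, 84, 84, 84, 85, 85, 85, 85, 85, 85, 84, 85, 86, 84, 85, 83, 82, 84, 87, 92, 94, 94, 96, 95, 94, 93, 94, 91, 94, 96, 96]
```

Run:
```python
from h import *
c=get_calibration("wrist");q=np.array([np.cos(BIN[2]),np.sin(BIN[2])])
for n,row,z in(("rim out",227.3,.06),("rim in",235.4,.06),("plate bottom",250.8,.0143),("plate top rear",292.3,.0763)):
    P=unproj(c,[[322,row]],z)[0];print(n,1e3*((P[:2]-BIN[:2])@q))
```

```text
rim out -112.12539463831735
rim in -108.03809915131501
plate bottom -84.06849833886878
plate top rear -85.46056925478729
```

```bash
sed -i 's/GX=.027;GZ=.104/GX=.0284;GZ=.1042/' h.py
python3 - <<'E'
from h import *
print(where());plan([(cup(-53,0,24),BIN[2],.007),(cup(-49,0,44),None,.012)],0)
E
```

```text
(24.5, array([-56.1,  -0.5,  14.2]), 'yawerr', np.float64(0.01), array([-1.3,  0.1,  2. ]), 0.154)
[{"translation":[-0.02,0.0,-0.05],"twist":0.0,"hand":0},{"translation":[-0.01,0.01,-0.05],"twist":0.0,"hand":0},{"translation":[-0.02,0.0,-0.1],"twist":-0.0,"hand":0},{"translation":[-0.02,0.0,-0.1],"twist":-0.0,"hand":0}]
end [ 0.4683 -0.0161  0.1484] 0.0261829735691527 4
```

>>> {"method": "apply_moves", "body": {"targets": [{"translation": [-0.02,0,-0.05],"twist": 0,"hand": 0},{"translation": [-0.01,0.01,-0.05],"twist": 0,"hand": 0},{"translation": [-0.02,0,-0.1],"twist": 0,"hand": 0},{"translation": [-0.02,0,-0.1],"twist": 0,"hand": 0},{"translation": [0,0,0],"twist": 0,"hand": 0},{"translation": [0,0,0],"twist": 0,"hand": 0},{"translation": [0,0,0],"twist": 0,"hand": 0}]}}

```text
time: 25.2
tool_pos: [0.4679, -0.016, 0.1479]
tool_rot: [-0.0, -0.013, 1.0, 0.0]
contact_force: [-0.2, 0.4, -4.0]
gripper_width: 0.153
grasp_force: 58.5
```

```bash
python3 look.py side
python3 - <<'E'
from h import *
import glob
f=max(glob.glob("pics/s[0-9]*side.png"),key=lambda f:float(f[6:-8]));print(f)
c=get_calibration("side");g=cv2.cvtColor(cv2.imread(f),cv2.COLOR_BGR2GRAY)
u=where()[1];c0,s=np.cos(BIN[2]),np.sin(BIN[2]);R=np.array([[c0,-s,0],[s,c0,0],[0,0,1]])
o=R@(u/1e3)+[BIN[0],BIN[1],0]
M=[(0,0,30),(-12.8,12.8,14),(12.8,12.8,14),(-12.8,-12.8,14),(12.8,-12.8,14),(0,13,34),(0,-13,34),(-28.5,27,62),(-28.5,-27,62)];print(proj(c,np.array(M)/1e3@R.T+o))
B=[(-68,-34.5,73),(-68,-34.5,100),(4,-34.5,73),(4,-34.5,100),(-32,-34.5,39)]
print("blade",proj(c,np.array(B)/1e3@R.T+[BIN[0],BIN[1],0]))
print(u)
cx,cy=proj(c,(np.array([[0,0,.014]])@R.T+o))[0].astype(int);print(cx,cy)
for r in range(cy-30,cy+18):print(r,' '.join(f"{v:3d}" for v in g[r,cx-24:cx+28]))
E
```

```text
(25.2, array([-49.4,   0.7,  43.7]), 'yawerr', np.float64(0.01), array([-0.2,  0.4, -4. ]), 0.153) [-0.0633  0.0911 -0.004 ]
side 0.31 [-63. -28.  54.]
pics/s25.20side.png
[[334.9596 257.3367]
 [328.0767 258.2202]
 [340.8666 257.5961]
 [328.8887 267.913 ]
 [341.8627 267.2736]
 [334.5075 251.0839]
 [335.4375 260.9399]
 [319.5197 236.8532]
 [321.0279 257.414 ]]
blade [[326.649  271.5885]
 [326.5744 262.3186]
 [363.9224 269.745 ]
 [364.4759 260.4613]
 [345.0117 281.919 ]]
[-49.5   0.7  43.5]
334 262
232 121 122 123 122 113  87  40  18  24  24  36  39  40  41  37  31  26  18  52 130 190 217 221 217 215 214 212 209 212 213 215 214 212 211 212 212 211 213 212 213 214 214 216 217 216 216 216 217 218 216 217 217
233 125 124 123 121 107  68  33  21  24  23  25  28  29  31  28  30  19  20  51 115 171 203 214 216 213 212 212 211 212 212 215 214 213 214 214 213 212 212 212 213 213 213 212 214 211 213 214 219 217 217 217 217
234 128 125 123 124 102  64  25  19  19  20  21  22  24  21  21  23  23  17  39  89 132 166 187 189 187 188 200 210 212 213 214 211 214 214 217 217 213 209 213 215 217 215 21
[... 8877 characters left out ...]
 117 118 120 122 127 122 118 114 115 115 112 109  98  95  97  97
277  97  97  97  97  95  97  98  96  96  98 116 126 122 122 121 119 121 120 122 118 121 121 117 119 120 116 115 116 119 121 122 119 118 116 115 117 116 116 113 104  98  98 101 102 106 106 107 101  97  93  95  95
278  99  95  97  99 100  97  95  97  95 101 124 142 141 137 140 139 140 138 139 126 113 111 113 111 109 109 108 108 109 113 113 110 105 107 107 108 108 107 101  97  95  93  95  95  96  98  99  98  96  92  94  97
279 100 101  98  98  97  97  96  96  96 103 134 160 166 163 163 163 162 165 159 137 105  93  98  99  97  97  96  99  97 101  99  98  96  97  95  95  96  98  97  94  96  94  98  99 101  99 103  98  96  98  98  98
```

Two balls stand on top of the cup. Their centres, about (334.5,251) and (335,261), match the projected second-layer positions, and the scoop is level at u ≈ 44 mm. I'll carry it out slowly under the blade.

>>> {"method": "apply_moves", "body": {"targets": [{"translation": [0,-0.04,0],"twist": 0,"hand": 0},{"translation": [0,-0.05,0],"twist": 0,"hand": 0},{"translation": [0,-0.05,0],"twist": 0,"hand": 0},{"translation": [0,-0.05,0],"twist": 0,"hand": 0},{"translation": [0,-0.05,0],"twist": 0,"hand": 0}]}}

```text
time: 25.8
tool_pos: [0.4688, -0.0406, 0.1483]
tool_rot: [-0.0, -0.013, 1.0, 0.0]
contact_force: [0.4, 0.1, -4.4]
gripper_width: 0.155
grasp_force: 58.6
```

```bash
python3 -c "
from h import *
print(where(),state()['ft_torque'])"
```

```text
(25.8, array([-49.1, -24. ,  44.1]), 'yawerr', np.float64(-0.0), array([ 0.4,  0.1, -4.4]), 0.155) [0.0517 0.0744 0.0094]
```

>>> {"method": "apply_moves", "body": {"targets": [{"translation": [0,-0.05,0],"twist": 0,"hand": 0},{"translation": [0,-0.05,0],"twist": 0,"hand": 0},{"translation": [0,-0.05,0],"twist": 0,"hand": 0},{"translation": [0,-0.04,0],"twist": 0,"hand": 0},{"translation": [0,0,0],"twist": 0,"hand": 0}]}}

```text
time: 26.3
tool_pos: [0.4688, -0.0591, 0.1475]
tool_rot: [-0.001, -0.013, 1.0, 0.0]
contact_force: [0.1, -0.7, -3.8]
gripper_width: 0.154
grasp_force: 59.4
```

```bash
python3 look.py side
```

```text
(26.3, array([-49.6, -42.5,  43.3]), 'yawerr', np.float64(0.01), array([ 0.1, -0.7, -3.8]), 0.154) [-0.0438  0.0602  0.0234]
```

>>> {"method": "apply_moves", "body": {"targets": [{"translation": [0,-0.05,0],"twist": 0,"hand": 0},{"translation": [0,-0.05,0],"twist": 0,"hand": 0},{"translation": [0,-0.06,0],"twist": 0,"hand": 0},{"translation": [0,-0.06,0],"twist": 0,"hand": 0},{"translation": [0,-0.06,0],"twist": 0,"hand": 0},{"translation": [0,-0.06,0],"twist": 0,"hand": 0},{"translation": [0,-0.04,0],"twist": 0,"hand": 0},{"translation": [0,0,0],"twist": 0,"hand": 0}]}}

```text
time: 27.2
tool_pos: [0.4704, -0.0976, 0.1483]
tool_rot: [0.0, -0.013, 1.0, -0.0]
contact_force: [-0.5, -0.1, -4.2]
gripper_width: 0.155
grasp_force: 59.6
```

>>> {"method": "apply_moves", "body": {"targets": [{"translation": [0,0,0],"twist": 0,"hand": 0},{"translation": [0,0,0],"twist": 0,"hand": 0}]}}

```text
time: 27.4
tool_pos: [0.4703, -0.0968, 0.1483]
tool_rot: [-0.0, -0.013, 1.0, 0.0]
contact_force: [-0.5, -0.0, -2.8]
gripper_width: 0.155
grasp_force: 59.6
```

```bash
python3 look.py side top
python3 - <<'E'
from h import *
import glob
f=max(glob.glob("pics/s[0-9]*side.png"),key=lambda f:float(f[6:-8]));print(f)
c=get_calibration("side");g=cv2.cvtColor(cv2.imread(f),cv2.COLOR_BGR2GRAY)
u=where()[1];c0,s=np.cos(BIN[2]),np.sin(BIN[2]);R=np.array([[c0,-s,0],[s,c0,0],[0,0,1]])
o=R@(u/1e3)+[BIN[0],BIN[1],0]
M=[(0,0,30),(-12.8,12.8,14),(12.8,12.8,14),(-12.8,-12.8,14),(12.8,-12.8,14),(0,13,34),(0,-13,34)];print(proj(c,np.array(M)/1e3@R.T+o))
cx,cy=proj(c,(np.array([[0,0,.014]])@R.T+o))[0].astype(int);print(cx,cy)
for r in range(cy-22,cy+16):print(r,' '.join(f"{v:3d}" for v in g[r,cx-20:cx+22]))
E
```

```text
(27.4, array([-49.1, -80.3,  44.1]), 'yawerr', np.float64(0.02), array([-0.5, -0. , -2.8]), 0.155) [ 0.0565  0.062  -0.018 ]
side 0.19 [-49. -94.  49.]
pics/s27.40side.png
[[338.253  289.2453]
 [330.987  289.6265]
 [344.382  288.9519]
 [331.8822 300.2621]
 [345.4793 299.5701]
 [337.7621 282.5276]
 [338.7882 293.3543]]
338 294
272 107 102  85  50  33  28  31  30  25  36  70  92 105 110 108 108 107 107 105 107 108 106 107 108 106 108 104 106 104 104 105 105 107 105 104 105 105 104 105 106 111 117
273 112 107  88  51  27  30  33  30  27  33  66  93 104 106 107 105 106 106 106 106 105 105 105 107 105 105 104 103 105 103 105 102 105 105 102 104 104 104 102 102 102 107
274 110 109  88  53  27  28  31  31  29  36  66  93 103 106 105 105 106 106 105 104 105 104 103 106 103 104 105 106 104 103 105 106 102 103 105 104 106 105 106 105 104 106
275 111 108  90  53  30  28  31  33  26  36  66  92 107 105 105 107 104 105 106 104 108 104 105 107 106 104 105 104 105 106 106 105 105 105 106 105 105 106 106 106 104 105
276 106 107  85  52  30  28  30  32  27  34  61  87  98 105 105 105 106 103 105 105 
[... 5063 characters left out ...]
 169 143 126
306 229 228 226 227 219 180 138 128 130 131 131 130 132 131 130 131 130 131 131 130 131 131 132 130 131 131 131 131 130 129 129 128 127 135 162 184 191 191 192 181 158 138
307 229 228 228 228 216 179 136 127 129 130 130 128 129 129 127 129 129 129 129 129 130 129 129 132 131 129 129 127 129 128 131 131 129 137 157 171 175 175 179 168 151 140
308 228 229 228 228 216 172 134 123 125 126 128 127 127 126 126 127 127 127 127 128 130 130 127 129 128 128 129 126 127 129 129 128 130 136 138 138 140 143 154 150 131 126
309 230 229 230 228 217 176 131 120 122 122 125 124 127 125 127 127 128 126 126 128 129 129 127 130 128 128 129 127 129 127 128 128 130 130 131 132 134 138 135 132 125 121
```

Step 2 looks good: four seated balls at (331,290), (345,291), (331,300) and (345,300), with none above the rims. Next is the pan, and I'll check its centre from both cameras.

Run:
```python
from h import *
cs=get_calibration("side");ct=get_calibration("top")
print(unproj(cs,[[344,388]],.062),unproj(ct,[[470,236]],.062))
t=[.494-.0284,-.295-.0007]
p=state()['tool_pos']
plan([([p[0],p[1],.16],BIN[2],.01),([p[0],p[1],.2],None,.02),([p[0],p[1]-.04,.2],None,.015),([t[0],t[1]+.04,.2],None,.025),([t[0],t[1],.2],None,.014),([t[0],t[1],.175],None,.012)],0)
```

```text
[[ 0.4989 -0.2969  0.062 ]] [[ 0.4939 -0.2947  0.062 ]]
[{"translation":[0.0,0.0,-0.06],"twist":0.0,"hand":0},{"translation":[0.0,0.0,-0.06],"twist":0.01,"hand":0},{"translation":[0.0,0.0,-0.2],"twist":-0.0,"hand":0},{"translation":[0.0,0.0,-0.2],"twist":-0.0,"hand":0},{"translation":[0.0,-0.13,0.0],"twist":-0.0,"hand":0},{"translation":[0.01,-0.14,0.0],"twist":-0.0,"hand":0},{"translation":[0.0,-0.13,0.0],"twist":-0.0,"hand":0},{"translation":[0.02,-0.24,0.0],"twist":-0.0,"hand":0}]
[{"translation":[0.01,-0.23,0.0],"twist":-0.0,"hand":0},{"translation":[0.02,-0.24,0.0],"twist":-0.0,"hand":0},{"translation":[0.01,-0.24,0.0],"twist":-0.0,"hand":0},{"translation":[0.02,-0.24,0.0],"twist":-0.0,"hand":0},{"translation":[0.0,-0.13,0.0],"twist":-0.0,"hand":0},{"translation":[0.01,-0.13,0.0],"twist":-0.0,"hand":0},{"translation":[0.0,-0.14,0.0],"twist":-0.0,"hand":0},{"translation":[0.0,0.0,0.08],"twist":-0.0,"hand":0}]
[{"translation":[0.0,0.0,0.09],"twist":-0.0,"hand":0},{"translation":[0.0,0.0,0.08],"twist":-0.0,"hand":0}]
end [ 0.4655 -0.296   0.1753] 0.02555909733345666 18
```

>>> {"method": "apply_moves", "body": {"targets": [{"translation": [0,0,-0.06],"twist": 0,"hand": 0},{"translation": [0,0,-0.06],"twist": 0,"hand": 0},{"translation": [0,0,-0.15],"twist": 0,"hand": 0},{"translation": [0,-0.06,-0.15],"twist": 0,"hand": 0},{"translation": [0,-0.12,-0.1],"twist": 0,"hand": 0},{"translation": [0.01,-0.16,0],"twist": 0,"hand": 0},{"translation": [0.01,-0.18,0],"twist": 0,"hand": 0},{"translation": [0.01,-0.2,0],"twist": 0,"hand": 0}]}}

```text
time: 28.4
tool_pos: [0.4695, -0.1707, 0.2017]
tool_rot: [0.001, -0.013, 1.0, -0.001]
contact_force: [-0.9, -0.1, -3.1]
gripper_width: 0.155
grasp_force: 59.4
```

>>> {"method": "apply_moves", "body": {"targets": [{"translation": [0.01,-0.22,0],"twist": 0,"hand": 0},{"translation": [0.01,-0.22,0],"twist": 0,"hand": 0},{"translation": [0.01,-0.2,0],"twist": 0,"hand": 0},{"translation": [0.01,-0.2,0],"twist": 0,"hand": 0},{"translation": [0.01,-0.18,0],"twist": 0,"hand": 0},{"translation": [0.01,-0.13,0],"twist": 0,"hand": 0},{"translation": [0,-0.08,0],"twist": 0,"hand": 0},{"translation": [0,-0.04,0],"twist": 0,"hand": 0}]}}

```text
time: 29.2
tool_pos: [0.4666, -0.2969, 0.2004]
tool_rot: [0.0, -0.013, 1.0, 0.0]
contact_force: [0.5, 0.4, -4.1]
gripper_width: 0.159
grasp_force: 59.6
```

>>> {"method": "apply_moves", "body": {"targets": [{"translation": [0,0,0.08],"twist": 0,"hand": 0},{"translation": [0,0,0.08],"twist": 0,"hand": 0},{"translation": [0,0,0.05],"twist": 0,"hand": 0},{"translation": [0,0,0],"twist": 0,"hand": 0},{"translation": [0,0,0],"twist": 0,"hand": 0},{"translation": [0,0,0],"twist": 0,"hand": 0}]}}

```text
time: 29.8
tool_pos: [0.4668, -0.2961, 0.1796]
tool_rot: [0.0, -0.013, 1.0, -0.0]
contact_force: [-1.1, -1.7, -3.2]
gripper_width: 0.159
grasp_force: 59.5
```

```bash
python3 -c "
from h import *
print(where(),state()['tool_pos'],state()['ft_torque'])"
```

```text
(29.8, array([ -57.8, -279.4,   75.4]), 'yawerr', np.float64(0.03), array([-1.1, -1.7, -3.2]), 0.159) [ 0.4668 -0.2961  0.1796] [-0.007   0.0314  0.0369]
```

>>> {"method": "apply_moves", "body": {"targets": [{"translation": [0,0,0.05],"twist": 0,"hand": 0},{"translation": [0,0,0.04],"twist": 0,"hand": 0},{"translation": [0,0,0.02],"twist": 0,"hand": 0},{"translation": [0,0,0],"twist": 0,"hand": 0},{"translation": [0,0,0],"twist": 0,"hand": 0}]}}

```text
time: 30.3
tool_pos: [0.4666, -0.2964, 0.1694]
tool_rot: [0.0, -0.013, 1.0, -0.0]
contact_force: [-3.6, 1.6, 5.2]
gripper_width: 0.157
grasp_force: 60.4
```

>>> {"method": "apply_moves", "body": {"targets": [{"translation": [0,0,0.01],"twist": 0,"hand": 0},{"translation": [0,0,0.01],"twist": 0,"hand": 0},{"translation": [0,0,0],"twist": 0,"hand": 0},{"translation": [0,0,0],"twist": 0,"hand": 0}]}}

```text
time: 30.7
tool_pos: [0.4666, -0.2967, 0.1693]
tool_rot: [-0.0, -0.013, 1.0, -0.001]
contact_force: [-8.1, 3.4, 13.2]
gripper_width: 0.155
grasp_force: 61.9
```

Contact is made with the nose about 2–3 mm low. I'll relieve the pressure and release gently.

>>> {"method": "apply_moves", "body": {"targets": [{"translation": [0,0,-0.01],"twist": 0,"hand": 0},{"translation": [0,0,-0.01],"twist": 0,"hand": 0},{"translation": [0,0,0],"twist": 0,"hand": 0},{"translation": [0,0,0],"twist": 0,"hand": 0.17},{"translation": [0,0,0],"twist": 0,"hand": 0.2},{"translation": [0,0,0],"twist": 0,"hand": 0.3},{"translation": [0,0,0],"twist": 0,"hand": 0.5},{"translation": [0,0,0],"twist": 0,"hand": 0.6}]}}

```text
time: 31.5
tool_pos: [0.4666, -0.2961, 0.1681]
tool_rot: [-0.0, -0.013, 1.0, 0.0]
contact_force: [-0.1, -0.0, 0.5]
gripper_width: 0.598
grasp_force: 0.0
```

>>> {"method": "apply_moves", "body": {"targets": [{"translation": [0,0,0],"twist": 0,"hand": 0.6},{"translation": [0,0,-0.1],"twist": 0,"hand": 0.6},{"translation": [0,0,-0.3],"twist": 0,"hand": 0.6},{"translation": [0,0,-0.4],"twist": 0,"hand": 0.6},{"translation": [0.2,0,-0.3],"twist": 0,"hand": 0.6},{"translation": [0.4,0,-0.2],"twist": 0,"hand": 0.6},{"translation": [0.3,0,0],"twist": 0,"hand": 0.6},{"translation": [0,0,0],"twist": 0,"hand": 0.6}]}}

```text
time: 32.3
tool_pos: [0.375, -0.299, 0.3007]
tool_rot: [0.001, -0.012, 1.0, -0.002]
contact_force: [-0.4, -0.4, -0.3]
gripper_width: 0.597
grasp_force: 0.0
```

```bash
cat > fin.py <<'E'
from h import *
print(state()['time'],state()['tool_pos'],state()['contact_force'])
for n in("side","top","wrist"):
    c,im=shot(n,"f_"+n)
    for q in("scoop_grip","beaker_mid"):
        for r in regions_of(n,q)[:2]:
            a=np.argwhere(r['pixels']);print(n,q,round(r['score'],2),a.min(0),a.max(0))
    for r in recognise(n,"ball0_center"):print(n,"ball",round(r['score'],2),np.round(r['point'],3))
E
python3 fin.py
```

```text
32.3 [ 0.375  -0.299   0.3007] [-0.3908 -0.4463 -0.3309]
side scoop_grip 0.92 [341 318] [403 368]
side beaker_mid 0.61 [305 459] [345 489]
top scoop_grip 0.61 [216 457] [255 500]
top beaker_mid 0.75 [106 392] [137 418]
wrist scoop_grip 0.83 [288 290] [381 350]
```

Run:
```python
from h import *
cs=get_calibration("side");ct=get_calibration("top")
R=np.array([[np.cos(.026),-np.sin(.026),0],[np.sin(.026),np.cos(.026),0],[0,0,1]]);o=np.array([.495,-.2962,.062])
M=[(-28.5,-27,0),(45,-27,0),(-28.5,27,62),(-37,0,132),(-17,0,132)];print("side corners",proj(cs,np.array(M)/1e3@R.T+o))
S=[(-12.8,12.8,14),(12.8,12.8,14),(-12.8,-12.8,14),(12.8,-12.8,14)];print("seats",proj(cs,np.array(S)/1e3@R.T+o),proj(ct,np.array(S)/1e3@R.T+o))
g=cv2.cvtColor(cv2.imread("pics/f_side.png"),cv2.COLOR_BGR2GRAY)
cx,cy=proj(cs,(np.array([[0,0,.014]])@R.T+o))[0].astype(int);print(cx,cy)
for r in range(cy-48,cy+18,1 if 0 else 2):print(r,' '.join(f"{v:3d}" for v in g[r,cx-32:cx+34:1]))
t=cv2.cvtColor(cv2.imread("pics/f_top.png"),cv2.COLOR_BGR2GRAY)
for r in range(140,264,2):print(r,' '.join(f"{v:3d}" for v in t[r,314:352]))
for n in("top0","f_top"):
    a=cv2.imread(f"pics/{n}.png")[100:140,385:420].astype(int)
    if n=="top0":b=a
print("beaker diff",np.abs(a-b).mean())
```

```text
side corners [[325.5336 403.3641]
 [370.3392 400.8563]
 [323.2969 354.2661]
 [318.263  344.192 ]
 [331.5047 343.4898]]
seats [[333.4795 376.9765]
 [348.8349 376.1367]
 [334.5516 390.7183]
 [350.1731 389.8534]] [[466.9706 241.2921]
 [466.4796 228.7082]
 [479.6409 241.1104]
 [479.1225 228.5247]]
341 383
335 229 231 233 232 231 230 229 229 228 226 226 226 229 233 233 232 230 228 227 230 231 231 231 231 232 229 230 230 230 232 233 234 234 233 232 232 232 232 233 233 232 228 199 156 143 139 141 141 136 137 137 137 140 140 141 138 139 134 139 140 141 140 140 140 138 141
337 233 234 233 231 231 232 234 233 231 229 230 232 232 233 233 232 231 231 231 232 233 234 232 232 230 231 231 232 230 231 231 231 231 230 231 231 231 231 231 231 232 232 230 232 217 180 149 140 139 139 139 142 140 140 140 140 142 140 140 141 141 141 142 143 141 141
339 227 228 233 233 232 232 232 233 233 233 234 233 233 234 236 235 231 223 220 221 227 232 233 230 229 230 233 235 234 232 232 231 229 231 231 230 232 232 230 229 230 231 231 233 236 234 218 175 142 136 137 137 140 139 139 142 143 142 139 139 139 142 140 140 1
[... 17049 characters left out ...]
6  86  84  86  89  85  88  85  78  77  90  96
256 112 114 111 110 101  90  85  85  89  85  87  86  88  89  85  89  88  88  88  87  86  88  87  88  85  87  87  89  85  88  88  87  87  85  81  80  86  96
258 110 105 108 104 100  92  83  87  87  88  86  88  87  87  87  89  88  86  85  86  89  88  88  87  87  87  88  83  88  86  83  87  87  86  85  82  86 104
260 106 106 106 104  96  87  85  86  86  87  86  90  89  88  88  89  88  84  87  86  89  88  90  88  85  85  88  88  87  87  90  85  86  87  84  83  98 138
262 107 107 109 103  98  86  85  84  89  90  91  85  87  87  86  87  87  86  86  87  87  89  86  88  87  86  86  84  84  86  83  88  86  86  85  84  94 125
beaker diff 12.387619047619047
```

The cup on the pan holds four balls, all eight others are in the bin, and the robot is clear. I'm handing in.

```bash
python3 -c "
from plant import *
print(job_done())"
```

```text
the job is handed in; nothing more can be done
None
```

I've handed the job in: the scoop stands on the middle of the balance's pan with four balls in its cup, the other eight balls are in the bin, and the arm never went near the beaker. The hand-in returned no verdict, so this rests on my last camera images.

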